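# Draw the straight gel frame from the lantern and hold it up against the bent one

## Task

The gel frame in the vise is bent: fetch the straight one out of the lantern to compare them. Turn the lantern's red sprung latch knob clockwise all the way to its stop and let it spring back, swing the popped-up grey flap right over until it lies fully back, draw the gel frame out by its yellow tab, and hold it up beside the bent frame: upright, squarely face to face with it and centred on it, 4 to 10 cm away from it on either side, its bottom edge only just (1 to 5 cm) above the top of the vise jaws. Finish while still holding it there, still and touching nothing else; do not knock the vise or the bent frame on the way, and leave the other things on the bench where they are.

Things in the scene. Friction and masses are not known exactly. Their poses are not given: they have to be found in the camera images.
- lantern: Small black LED Fresnel lantern fixed on the bench on its yoke: reaches 230 mm behind and 36 mm ahead of its origin, 150 mm wide (226 mm over the tilt knobs), flat top 150 mm high. Origin: on the bench straight below the gel frame's middle. x = beam direction, y across, z up. The gel frame stands in the plane x = 0 in runners (2 mm play in x and y) that end at the flat top; floor at 30 mm.
- latch_knob (a joint): Angle of the red latch knob, rad: 0 at rest (latched), grows as it turns clockwise seen from above, stop at 1.20. A spring returns it to 0 when let go (0.04 N m at rest, 0.11 N m at the stop). Its steel tongue lies over the flap's lip and frees it from about 0.6 on; the flap then pops ajar by itself and stays ajar when the knob returns.
- knob_grip (a point): Centre of the knob's bar grip, on the vertical turning axis, at lantern x = -80 mm, 182 mm above the bench. Bar 40 mm long, 12 mm wide (where pinched), z 169 to 195 mm, above a 40 mm disc. This point's x axis is the lantern's x at joint 0 and turns with the knob; the bar points 0.60 rad counter-clockwise (from above) of this x axis. The flap's edge is 50 mm away.
- flap (a joint): Angle of the grey sheet metal flap, rad: 0 shut, about 0.3 when popped ajar, 2.6 lying fully back against its stop (then its edge stands up to 50 mm above the lantern's flat top, ahead of the hinge). Light (70 g) with slight hinge friction: between about 0.7 and 1.3 it may stay where it is left, below that it sinks back to ajar; from about 1.4 it falls back by itself.
- flap_hinge (a point): Middle of the flap's hinge line, along the lantern's y at lantern x = +36 mm, 154 mm above the bench. The flap swings up and over towards +x. Shut it is a hood 66 mm long (from the hinge towards -x), 124 mm wide, its top 41 mm above the hinge line, with a 24 mm wide, 4 mm thick lip sticking out 22 mm more at the free edge, level with the hinge. Axes as the lantern's.
- flap_pull (a point): Centre of the orange pull on the flap: a fin 24 mm long (its x), 10 mm wide (y, where pinched), 28 mm high, standing on the flap's top sheet. Shut, it is 54 mm behind (lantern -x) and 55 mm above the hinge line, so it moves on an arc of 77 mm radius. Its axes turn with the flap.
- frame_mid (a point): Centre of the straight gel frame: a bare steel frame 120 mm wide (its y) and 120 mm high (its z), 4 mm thick (its x), with an 88 mm square opening, 100 to 200 g with its tab. In the lantern it stands upright, centre 90 mm above the bench.
- frame_tab (a point): Centre of the gel frame's yellow pull tab, 74 mm above the centre of the frame in the frame's own z: 36 mm wide (y), 12 mm thick (x), 28 mm high. It stands proud of the lantern's flat top (z 150 to 178 mm) and is hidden by the flap when shut.
- gel_frame: The loose straight gel frame; its origin and axes are those of point frame_mid.
- vise: Small cast iron vise fixed on the bench; origin on the bench straight below the clamping line, x = jaw axis (screw and cross bar end 125 mm out at -x, anvil at +77 mm), y along the 75 mm wide jaws, z up. Jaws 95 mm high, from -41 to +47 mm in x.
- jaw_mid (a point): Middle of the clamping line, level with the jaw tops, 95 mm above the bench; axes as the vise's. The bent gel frame stands here in the vise's y-z plane, 120 mm wide, upright from 72 to 125 mm above the bench; above that it leans 28 degrees towards +x, its tab's top about 210 mm high and 50 mm out at +x.
- hanging_bolt: Brass hanging bolt standing on its hexagon head, 26 mm across, 55 mm high; origin under its centre.
- disc_holder: Blue plastic colour disc holder, a flat ring 108 mm across and 7 mm thick with a tab; origin under its centre.
- reflector: Pressed tin reflector, a bowl 110 mm across and 48 mm high; origin under its centre.
- ceramic_socket: Chipped white ceramic lamp socket, 48 mm across, 36 mm high; origin under its centre.
- spanner: Steel spanner 160 mm long lying flat; origin under its middle.
Not all that is in view belongs to the job. What is shaped like the vise but pink is not meant.

How it is judged (in metres and radians):
On the way, in this order (a step that is already met when the one before it is completed fails the run):
1. the latch knob is turned clockwise to its stop (value of joint latch_knob above 1.1 rad), for 0.05 s.
2. the knob is let go and has sprung back, with the flap popped ajar (value of joint latch_knob below 0.1 rad and value of joint flap above 0.15 rad), for 0.2 s.
3. the flap is swung over and lies fully back (value of joint flap above 2.4 rad), for 0.2 s.
4. the gel frame is drawn fully out of its runners (z of frame_mid in the frame of lantern above 0.21 m and contact force between the fingers and gel_frame above 1 N), for 0.05 s.
At the end, for the whole second after the job is handed in: fingers hold the frame still, upright and parallel to the bent one within 11 deg, centred within 35 mm, plane 30-115 mm from the clamping line (to 150 mm on the leaning side), bottom edge 2-65 mm above the jaws, touching neither vise nor lantern; flap fully back, knob at rest ((x of frame_mid in the frame of jaw_mid between -0.115 and -0.03 m or x of frame_mid in the frame of jaw_mid between 0.03 and 0.15 m) and y of frame_mid in the frame of jaw_mid between -0.035 and 0.035 m and z of frame_mid in the frame of jaw_mid between 0.062 and 0.125 m and angle between frame_mid's own z axis and vertical below 0.2 rad and angle between the x axis of frame_mid and the x axis of jaw_mid, either way round below 0.2 rad and linear speed of gel_frame below 0.03 m/s and contact force between the fingers and gel_frame above 2 N and contact force between gel_frame and vise below 0.2 N and contact force between gel_frame and lantern below 0.2 N and value of joint flap above 2.3 rad and value of joint latch_knob below 0.1 rad); the arm keeps its last pose, push and grip.
It fails at once if the vise or the bent frame is knocked (contact force between vise and anything else above 4 N).
It fails at once if a bystander is pushed out of place (distance of any of hanging_bolt, disc_holder, reflector, ceramic_socket, spanner from where it was at the start of the episode above 0.02 m).
It also fails if it takes over 72 s, if anything falls off the work surface, if the arm or the gripper's body presses on something with over 40 N, if the wrist force passes 120 N, or if a joint passes its speed limit or range.

## Robot

A 6-joint arm with a two-finger parallel gripper is mounted at the origin on the work surface. World frame = base frame: x ahead of the robot, y to its left, z up, the work surface at z = 0. Lengths are in m, angles in degrees, forces in N, time in s.
With the tool pointing down it reaches from about 0.3 to 0.825 m from the base axis. Payload 5.4 kg.
Tool frame: the origin (TCP) lies at the very end of the fingers, on their centre line; the grasp point (between the pads) lies 19 mm behind it (r.grip_depth is the distance from the TCP to the grasp point, in m); z points along the fingers, y is the direction in which the jaws open and shut (so a half turn about z gives the same grasp; the last joint's range is limited). The gripper opens to 92 mm and grips with 3 to 60 N. Pads are 20 mm wide; open, the fingers measure 128 mm over their backs; the gripper's body (75 mm by 189 mm) begins 69 mm behind the grasp point.
Start: joints at [57.405, 9.076, 91.501, -0, 79.423, -12.038], TCP at [0.202, 0.538, 0.177] pointing down, gripper open.
Joint ranges: [-166.64, 166.64], [-54.1, 131.32], [10.49, 154.53], [-73.88, 253.88], [9.74, 151.15], [-171.62, 171.62]. Speed limits (degrees/s): [147.25, 147.25, 180, 180, 180, 180].

## Interface

Orientations are given as a 3x3 rotation matrix whose columns are the frame's x, y, z axes.
In Python, from workcell import r gives the robot as it stands.
- The arm moves only by the tool play_rows, never from a script. Its arguments are lists of equal length, an entry for each row: "translation": the shift along the tool's x, y, z in mm, a list of three; "rot": the turn, a rotation vector about the tool's x, y, z in degrees, a list of three; "grip": the opening in per cent of the stroke, from 0 (shut) to 100 (fully open). In form: {"translation": [[tx, ty, tz], ...], "rot": [[rx, ry, rz], ...], "grip": [grip, ...]}. A call has 1 to 12 rows; each row shifts and turns the pose as measured when the row begins, along the tool's axes as they then stand; what a row does not reach is not made up. A row lasts 1/10 s, in which the tool goes at most 50 mm and 8.59 degrees, less where a joint would pass 70% of its speed; a pose out of reach is approached as far as the arm can. A call is refused whole if a number of a shift passes 50 or a number of a turn 8.59, either way. A call with a gripper value outside its range is refused whole. The fingers move at their own pace and stop on an object; the grip force is fixed at half the most. Time passes only in rows, so rows that do not move let the fingers close. It gives the time, the measured TCP pose, the force and the opening at its end, in the units of the state.
- r.observe(): the state, without advancing time (a new reading comes with each control period).
- r.snapshot(name): name is "scene" or "top" or "wrist"; returns a dict with "img" (420x560x3 uint8, red, green, blue), "depth" (420x560 float32, m along the optical axis (not along the pixel's ray), 0 where there is no reading), "vfov" (degrees; the focal length in pixels is half the picture's height over the tangent of half this angle, whatever the lens; pixels are square), "cx", "cy" (the principal point, pixels), "k1" (the pictures are not rectified: a ray, as slopes to the right and down, at radius r is drawn at 1 + k1 r^2 times it, then the intrinsics apply), "position" and "attitude" of the camera in the world. Camera axes: x right, y up, looking along -z (the intrinsics and any distortion apply to the point x, -y, -z); pixel columns grow to the right and rows downward; lengths in m; the calibration is good to about 2 mm. A picture is of the moment at which its call begins.
- r.hand_in(): hands the job in, once; it reports no verdict.
Trained networks look in a picture, given as the dict that the camera call returned (one of the last four; its "shot" number tells which), for a name from the list of things; names that differ only in an ending like _2 or _b are one class to them, and where a whole thing is asked for, a point or a joint stands for the part that bears it (a point fixed in the world has none). Each returns a list of dicts, best first, with "p" (0 to 1); they miss things now and then, are a little off and sometimes report something else, mostly with a low value. They report only what shows in the picture. A call takes as long as a camera call. They do not tell look-alikes from the thing itself.
- r.cut_out(picture, label): "mask" (420x560 bool, what is visible of it) and "position" ([column, row] in pixels, amid what is visible of it).
The state is a dict: "time": time; "joint_positions": joint angles; "joint_vel": joint speeds; "effort": joint torques, N m; "ee_pos": TCP position; "eef_rot": TCP orientation; "wrist_force": force on the tool from outside, world axes, zero at the start; "torque": the same for the moment, N m; "gripper_width": opening from 0.0 (shut) to 1.0 (fully open).
Only numpy, scipy, OpenCV 4.12 (cv2) and the standard library are available. Lean on these libraries where they do the work, as an engineer would, in place of code of your own. Each camera call takes 0.05 s, during which the arm holds its last target.

## Working session

There is one attempt and no reset: what is moved stays moved. The work goes in short steps, Python scripts to look and compute and a tool call to move; the robot and the scene stay as the last step left them, time stands still between calls to the robot, and variables do not carry over. Pictures are saved under pics/ and viewed, and the job is handed in when it is done.

Besides the shell and the picture viewer there is one more tool, called after ">>>" by a JSON object that holds its "fn" and its "kwargs", one argument or row to a line. play_rows: Moves the arm, as the interface text tells. Its arguments: {"type":"object","properties":{"translation":{"type":"array"},"rot":{"type":"array"},"grip":{"type":"array"}},"required":["translation","rot","grip"]}

```bash
ls; mkdir -p pics; cat > h.py <<'E'
import numpy as np, cv2
from workcell import r
def K(s):
    f=s["img"].shape[0]/2/np.tan(np.radians(s["vfov"])/2); return f
def pts(s,uv,d=None):
    """pixels (N,2) -> world; d depth or from picture"""
    uv=np.atleast_2d(np.array(uv,float)); f=K(s)
    M=np.array([[f,0,s["cx"]],[0,f,s["cy"]],[0,0,1]])
    n=cv2.undistortPoints(uv[:,None,:],M,np.array([s["k1"],0,0,0,0.]))[:,0,:] if False else undist(s,uv)
    if d is None: d=s["depth"][np.clip(np.round(uv[:,1]).astype(int),0,419),np.clip(np.round(uv[:,0]).astype(int),0,559)]
    d=np.broadcast_to(d,(len(uv),))
    c=np.stack([n[:,0]*d,-n[:,1]*d,-d],1)
    return c@np.array(s["attitude"]).T+np.array(s["position"])
def undist(s,uv):
    f=K(s); q=(uv-[s["cx"],s["cy"]])/f
    n=q.copy()
    for _ in range(30): n=q/(1+s["k1"]*(n**2).sum(1,keepdims=True))
    return n
def proj(s,P):
    P=np.atleast_2d(P); c=(P-np.array(s["position"]))@np.array(s["attitude"])
    n=np.stack([c[:,0]/-c[:,2],-c[:,1]/-c[:,2]],1); n=n*(1+s["k1"]*(n**2).sum(1,keepdims=True))
    return n*K(s)+[s["cx"],s["cy"]]
def save(s,name,crop=None,sc=1):
    im=s["img"][:,:,::-1]
    if crop: im=im[crop[1]:crop[3],crop[0]:crop[2]]
    im=cv2.resize(im,None,fx=sc,fy=sc,interpolation=cv2.INTER_CUBIC); cv2.imwrite("pics/"+name+".png",im)
def cloud(s,mask=None):
    m=s["depth"]>0
    if mask is not None: m&=mask
    v,u=np.nonzero(m); return pts(s,np.stack([u,v],1))
E
python3 - <<'E'
from h import *
import pickle
for n in ["scene","top","wrist"]:
    s=r.snapshot(n); save(s,n+"0"); pickle.dump(s,open(n+"0.pkl","wb"))
    print(n,{k:s[k] for k in s if k not in("img","depth")})
    for l in ["lantern","vise","latch_knob","flap_pull","flap","gel_frame","frame_tab"]:
        for o in r.cut_out(s,l): print(l,o["p"],o["position"],o["mask"].sum(),np.median(cloud(s,o["mask"]),0).round(3))
print(r.observe())
E
```

```text
pics
scene {'vfov': 43.5658641479435, 'cx': 285.3741541417058, 'cy': 210.13745566279846, 'k1': -0.19262187221514826, 'position': array([ 0.95534591, -0.88671456,  0.76084115]), 'attitude': array([[ 0.87753355, -0.29782283,  0.37581436],
       [ 0.47901469,  0.50865849, -0.71541   ],
       [ 0.02190427,  0.80781687,  0.5890264 ]]), 'shot': 1}
lantern 0.66 [338.0, 159.0] 5990 [0.565 0.117 0.11 ]
vise 0.87 [255.6, 284.0] 4731 [ 0.585 -0.286  0.066]
vise 0.58 [169.7, 224.2] 3809 [ 0.332 -0.231  0.073]
latch_knob 0.63 [342.2, 146.6] 1476 [0.571 0.103 0.193]
latch_knob 0.6 [344.4, 125.1] 53 [0.551 0.191 0.188]
flap_pull 0.81 [342.9, 144.4] 1448 [0.572 0.102 0.193]
flap 0.7 [340.2, 139.9] 1477 [0.572 0.103 0.193]
gel_frame 0.63 [329.7, 188.1] 4 [0.551 0.119 0.043]
frame_tab 0.62 [339.1, 189.2] 42 [0.569 0.124 0.047]
top {'vfov': 53.36830733155499, 'cx': 284.13891730926827, 'cy': 216.8660568035312, 'k1': -0.01143816876164322, 'position': array([ 0.49315821, -0.10413513,  1.10355007]), 'attitude': array([[ 0.0177349 ,  0.99864903, -0.04884256],
       [-0.99982841,  0.01745211, -0.00621036]
[... 1007 characters left out ...]
1,  8.95455385e-04,
        7.94240337e+01, -1.20379180e+01]), 'joint_vel': array([-0.02251784, -0.05092169,  0.00763523, -0.01210661, -0.02684588,
        0.01495538]), 'effort': array([ 7.18221490e-04, -3.85591328e+01, -3.22358823e+01,  7.00010452e-02,
        3.10230791e-02, -5.00823796e-05]), 'ee_pos': array([0.20189229, 0.53834202, 0.17659165]), 'eef_rot': array([[-9.36324131e-01,  3.51136898e-01, -3.55038376e-05],
       [ 3.51136899e-01,  9.36324131e-01, -2.70079082e-05],
       [ 2.37596268e-05, -3.77548636e-05, -9.99999999e-01]]), 'wrist_force': array([1.31691755, 0.78626373, 0.06527532]), 'torque': array([ 0.06956406, -0.01497898,  0.04558401]), 'gripper_width': 1.0017680181236843}
```

View pics/scene0.png

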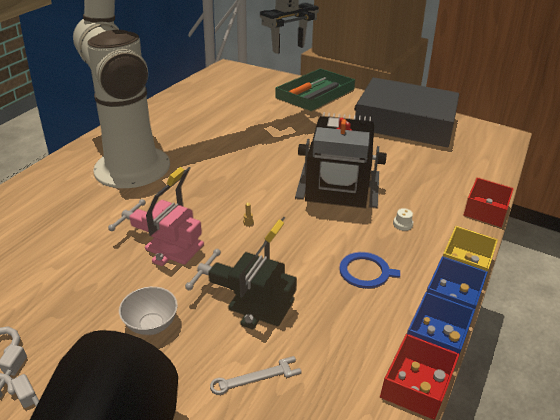

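View pics/top0.png

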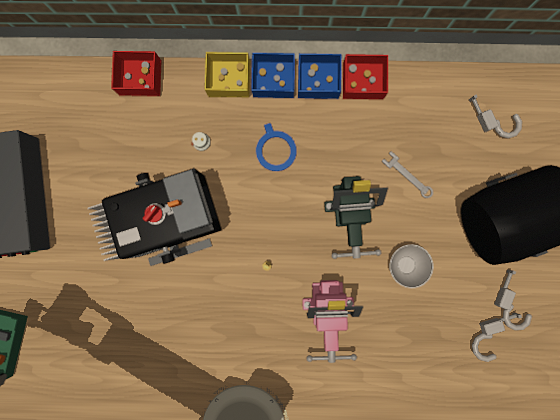

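The scene picture shows two vise-like things: dark green at scene (255,284) / top (355,206), and pink at scene (170,225) / top (330,308). The dark one is meant, because the pink one is excluded. The lantern is at top (158,215) and its beam points right. I'll enlarge both to confirm.

```bash
python3 - <<'E'
from h import *
import pickle
s=pickle.load(open("top0.pkl","rb"))
a=cv2.resize(s["img"][150:275,75:235,::-1],None,fx=4.5,fy=4.5,interpolation=cv2.INTER_CUBIC);cv2.imwrite("pics/lant.png",a)
save(s,"vise",(300,160,400,270),5)
C=cloud(s)
# lantern top surface z 145-155
m=(abs(C[:,2]-0.150)<0.006)&(C[:,1]>0.02)&(C[:,1]<0.4)&(C[:,0]>.4)&(C[:,0]<.7)
print(m.sum()); rect=cv2.minAreaRect((C[m,:2]*1000).astype(np.float32)); print(rect, cv2.boxPoints(rect))
m=(abs(C[:,2]-0.195)<0.008)&(C[:,1]>0.02)&(C[:,1]<0.4)&(C[:,0]>.4)&(C[:,0]<.7)
rect=cv2.minAreaRect((C[m,:2]*1000).astype(np.float32)); print(m.sum(),rect, cv2.boxPoints(rect))
m=(abs(C[:,2]-0.093)<0.006)&(C[:,1]>-.4)&(C[:,1]<-.15)&(C[:,0]>.48)&(C[:,0]<.68)
rect=cv2.minAreaRect((C[m,:2]*1000).astype(np.float32)); print(m.sum(),rect, cv2.boxPoints(rect))
im=s["img"]
v,u=np.nonzero(s["depth"]>0)
rgb=im[v,u].astype(int)
red=(rgb[:,0]>150)&(rgb[:,1]<70)&(rgb[:,2]<70)&(C[:,1]<.3)&(C[:,1]>.1)&(C[:,0]<.65)
print("red",C[red].mean(0),np.median(C[red],0)); 
hi=red&(C[:,2]>.188); print(hi.sum(),C[hi].mean(0), cv2.minAreaRect((C[hi,:2]*1000).astype(np.float32)))
org=(rgb[:,0]>180)&(rgb[:,1]>70)&(rgb[:,1]<150)&(rgb[:,2]<70)&(C[:,1]<.3)&(C[:,1]>.0)&(C[:,0]<.65)&(C[:,2]>.1)
print("org",org.sum(),C[org].mean(0),C[org].max(0),C[org].min(0))
E
```

```text
4025
((538.3087768554688, 209.83309936523438), (150.6357421875, 266.87548828125), 18.94557762145996) [[423.74786  311.58875 ]
 [510.39432   59.170586]
 [652.8697   108.07745 ]
 [566.22327  360.4956  ]]
1776 ((558.9378051757812, 150.03262329101562), (124.510498046875, 134.86129760742188), 18.931354522705078) [[478.1732  193.61803]
 [521.92694  66.05165]
 [639.7024  106.44722]
 [595.94867 234.0136 ]]
903 ((576.9500732421875, -261.2132568359375), (118.75617980957031, 98.19834899902344), 31.770166397094727) [[ 500.6174  -250.73412]
 [ 552.3202  -334.2191 ]
 [ 653.2827  -271.69238]
 [ 601.57996 -188.20743]]
red [0.53898601 0.19474227 0.17843742] [0.53818838 0.19441901 0.17008682]
55 [0.53963722 0.198878   0.19389105] ((541.3912353515625, 197.38690185546875), (10.469191551208496, 35.77464294433594), 53.756351470947266)
org 40 [0.55804711 0.14743962 0.21870785] [0.56785652 0.20516061 0.22669648] [0.52761618 0.12695666 0.19321314]
```

View pics/lant.png

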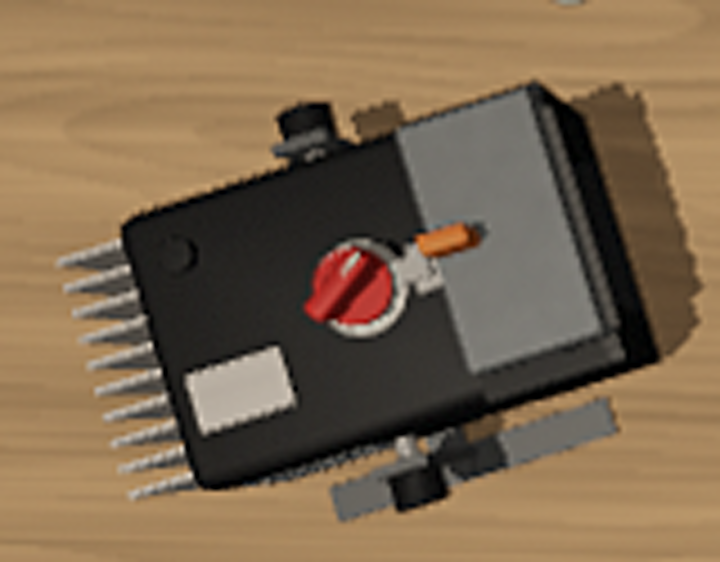

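View pics/vise.png

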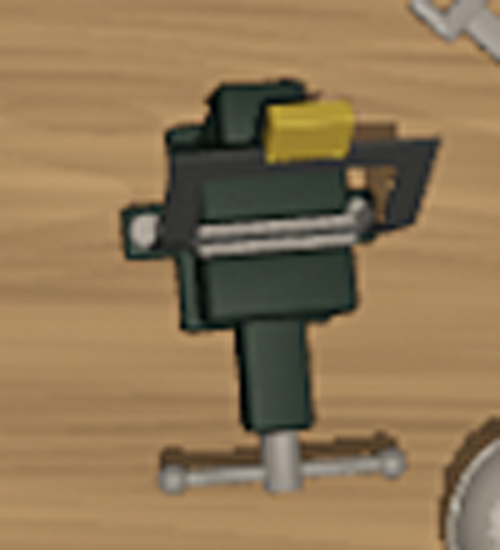

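The dark vise at top (355,206) holds a bent frame whose tab leans up in the picture (+x world). Its screw and cross bar point down (-x), so this is the one meant. Next I'll fit its pose and check the lantern by overlay.

```bash
cat >> h.py <<'E'
def frame(o,deg):
    a=np.radians(deg); return np.array([o[0],o[1],0.]),np.array([[np.cos(a),-np.sin(a),0],[np.sin(a),np.cos(a),0],[0,0,1]])
def W(F,P): return np.atleast_2d(P)@F[1].T+F[0]
def loop(im,s,P,col,close=True):
    q=proj(s,P); cv2.polylines(im,[np.round(q*4*SC+ (SC-1)*2).astype(np.int32)],close,col,1,cv2.LINE_AA,2)
SC=1
def rect(x0,x1,y0,y1,z): return np.array([[x0,y0,z],[x1,y0,z],[x1,y1,z],[x0,y1,z]])
def rectyz(x,y0,y1,z0,z1): return np.array([[x,y0,z0],[x,y1,z0],[x,y1,z1],[x,y0,z1]])
E
python3 - <<'E'
from h import *
import pickle
s=pickle.load(open("top0.pkl","rb"))
C=cloud(s)
m=(C[:,1]>-.4)&(C[:,1]<-.15)&(C[:,0]>.43)&(C[:,0]<.70)
D=C[m]
print(np.histogram(D[:,2],bins=np.arange(0.02,.22,.005)))
for lo,hi in [(.085,.092),(.088,.098),(.095,.105),(.19,.215)]:
    q=D[(D[:,2]>lo)&(D[:,2]<hi)]
    print(lo,len(q),q.min(0).round(3),q.max(0).round(3),q.mean(0).round(3))
# jaws: keep in y central, print extents per x bin
q=D[abs(D[:,2]-.0945)<.005]
for x in np.arange(.49,.66,.008):
    k=q[(q[:,0]>=x)&(q[:,0]<x+.008)]
    if len(k): print(round(x,3),len(k),k[:,1].min().round(4),k[:,1].max().round(4))
E
```

```text
(array([ 37,   7,   7,   8,  11,  68, 159, 122, 236,  65,   8,  14,  86,
       156, 419, 409,   3,   5,   4,   3,   3,  15,  20,  17,  19,  23,
        19,  21,  23,  20,  59,  71,  86,  48,  24,  27,  24,  71,  33]), array([0.02 , 0.025, 0.03 , 0.035, 0.04 , 0.045, 0.05 , 0.055, 0.06 ,
       0.065, 0.07 , 0.075, 0.08 , 0.085, 0.09 , 0.095, 0.1  , 0.105,
       0.11 , 0.115, 0.12 , 0.125, 0.13 , 0.135, 0.14 , 0.145, 0.15 ,
       0.155, 0.16 , 0.165, 0.17 , 0.175, 0.18 , 0.185, 0.19 , 0.195,
       0.2  , 0.205, 0.21 , 0.215]))
0.085 226 [ 0.53  -0.314  0.085] [ 0.646 -0.212  0.092] [ 0.593 -0.265  0.088]
0.088 821 [ 0.53  -0.315  0.088] [ 0.646 -0.212  0.098] [ 0.567 -0.269  0.094]
0.095 412 [ 0.53  -0.327  0.095] [ 0.613 -0.21   0.105] [ 0.567 -0.269  0.097]
0.19 179 [ 0.597 -0.284  0.19 ] [ 0.62  -0.247  0.214] [ 0.609 -0.265  0.204]
0.53 89 -0.3083 -0.2356
0.538 105 -0.3086 -0.2355
0.546 92 -0.3081 -0.2352
0.554 102 -0.3085 -0.2332
0.562 94 -0.3071 -0.233
0.57 64 -0.3147 -0.2324
0.578 101 -0.3045 -0.2322
0.586 103 -0.3057 -0.2345
0.594 67 -0.303 -0.2348
0.602 1 -0.3034 -0.3034
0.61 20 -0.2611 -0.23
```

```bash
python3 - <<'E'
import h; from h import *
import pickle
h.SC=4
V=frame((.5715,-.271),4.5); L=frame((.570,.118),-71.05)
for n,cv_,cl in [("top",(300,150,430,280),(80,140,240,280)),("scene",(180,200,310,340),(280,90,400,220))]:
    s=pickle.load(open(n+"0.pkl","rb"))
    im=cv2.resize(s["img"][:,:,::-1],None,fx=4,fy=4,interpolation=cv2.INTER_CUBIC)
    loop(im,s,W(V,rect(-.041,.047,-.0375,.0375,.095)),(0,255,255))
    loop(im,s,W(V,[[0,-.06,.095],[0,.06,.095]]),(0,0,255))
    loop(im,s,W(V,rectyz(0,-.06,.06,.072,.125)),(255,0,255))
    t=np.radians(28); top=.067+.0
    x1=np.sin(t)*.067; z1=.125+np.cos(t)*.067
    loop(im,s,W(V,[[0,-.06,.125],[x1,-.06,z1],[x1,.06,z1],[0,.06,.125]]),(255,0,255))
    loop(im,s,W(L,rect(-.230,.036,-.075,.075,.150)),(0,255,255))
    loop(im,s,W(L,rect(-.030,.036,-.062,.062,.195)),(0,255,0))
    loop(im,s,W(L,[[-.03,0,.223],[-.006,0,.223]]),(255,0,0))
    a=np.radians(34.4);c,d=np.cos(a)*.02,np.sin(a)*.02
    loop(im,s,W(L,[[-.08-c,-d,.195],[-.08+c,d,.195]]),(255,255,0))
    for nm,c in (("v",cv_),("l",cl)):
        cv2.imwrite(f"pics/ov_{n}_{nm}.png",im[c[1]*4:c[3]*4,c[0]*4:c[2]*4])
a=[np.vstack]
x=[cv2.imread(f"pics/ov_{n}_{k}.png") for n,k in [("top","v"),("scene","v"),("top","l"),("scene","l")]]
H=580
for i in (0,2):
    g=np.hstack([cv2.resize(y,None,fx=400/y.shape[1],fy=400/y.shape[1]) [:460] for y in x[i:i+2]] if 0 else [cv2.resize(y,(400,440)) for y in x[i:i+2]])
    cv2.imwrite(f"pics/ov{i}.png",g)
E
```

```text
(no output)
```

View pics/ov0.png

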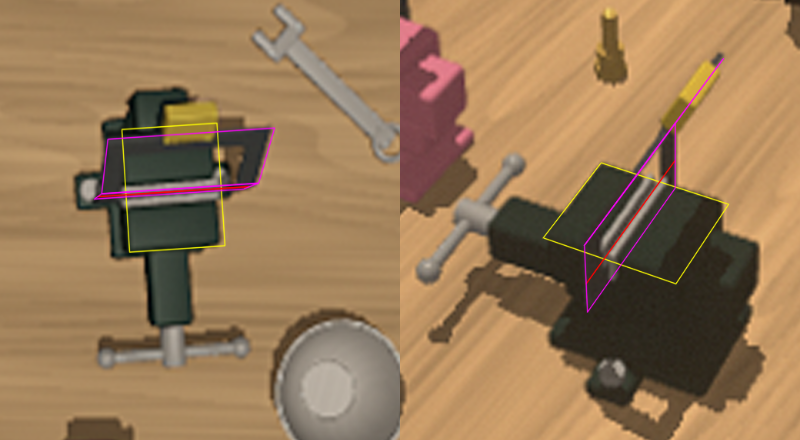

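View pics/ov2.png

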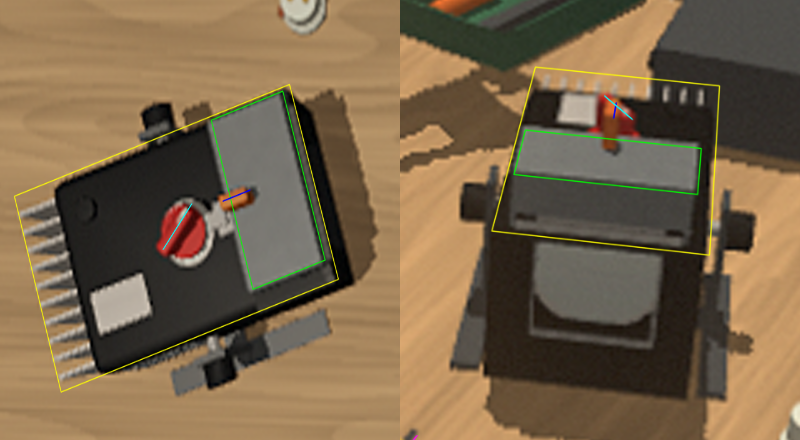

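>>> {"fn": "play_rows", "kwargs": {
  "translation": [
    [-37, -17, -10],
    [-37, -17, -10],
    [-37, -17, -10],
    [-37, -17, -10],
    [-37, -17, -10],
    [-37, -17, -10],
    [-37, -17, -10],
    [-37, -17, -10],
    [-37, -17, -10],
    [-37, -17, -10],
    [-37, -17, -10],
    [-33, -15, -10]
  ],
  "rot": [
    [0, 0, 0],
    [0, 0, 0],
    [0, 0, 0],
    [0, 0, 0],
    [0, 0, 0],
    [0, 0, 0],
    [0, 0, 0],
    [0, 0, 0],
    [0, 0, 0],
    [0, 0, 0],
    [0, 0, 0],
    [0, 0, 0]
  ],
  "grip": [100, 100, 100, 100, 100, 100, 100, 100, 60, 50, 45, 45]
}}

```text
time: 2.4
ee_pos: [0.5527, 0.1847, 0.3001]
eef_rot: [[-0.939, 0.343, 0.0], [0.343, 0.939, 0.0], [-0.0, 0.0, -1.0]]
wrist_force: [0.4, 0.4, -0.1]
gripper_width: 0.671
```

>>> {"fn": "play_rows", "kwargs": {
  "translation": [
    [0, 0, 0],
    [0, 0, 0],
    [0, 0, 0]
  ],
  "rot": [
    [0, 0, 8],
    [0, 0, 8],
    [0, 0, 0]
  ],
  "grip": [45, 45, 45]
}}

```text
time: 2.7
ee_pos: [0.5571, 0.1795, 0.3012]
eef_rot: [[-0.799, 0.602, 0.003], [0.602, 0.799, -0.001], [-0.003, 0.001, -1.0]]
wrist_force: [-0.1, -0.7, 0.3]
gripper_width: 0.448
```

```bash
cat >> h.py <<'E'
def st():
    o=r.observe(); R=np.array(o["eef_rot"]); print("t",round(o["time"],2),"tcp",np.round(o["ee_pos"],4),"yang",round(np.degrees(np.arctan2(R[1,1],R[0,1])),2),"tilt",np.round(R[:,2],4),"F",np.round(o["wrist_force"],1),"g",round(o["gripper_width"],3),"J",np.round(o["joint_positions"],1)); return np.array(o["ee_pos"]),R
def togo(P):
    p,R=st(); d=R.T@(np.array(P)-p)*1000; print("tool-frame mm",d.round(1)); return d
E
python3 - <<'E'
import h; from h import *
import pickle
st()
s=r.snapshot("wrist"); pickle.dump(s,open("wrist1.pkl","wb")); save(s,"wrist1")
for l in ["latch_knob","flap_pull"]:
        for o in r.cut_out(s,l): print(l,o["p"],o["position"],o["mask"].sum(),np.median(cloud(s,o["mask"]),0).round(3))
E
```

```text
t 2.7 tcp [0.5571 0.1795 0.3012] yang 53.01 tilt [ 3.1e-03 -7.0e-04 -1.0e+00] F [-0.1 -0.7  0.3] g 0.448 J [  6.1   7.6  79.3  -0.1  93.  -46.9]
latch_knob 0.95 [286.0, 172.5] 1571 [0.542 0.196 0.168]
latch_knob 0.22 [35.9, 397.0] 185 [ 0.622 -0.46   0.006]
flap_pull 0.57 [248.1, 236.9] 9108 [0.557 0.13  0.194]
```

View pics/wrist1.png

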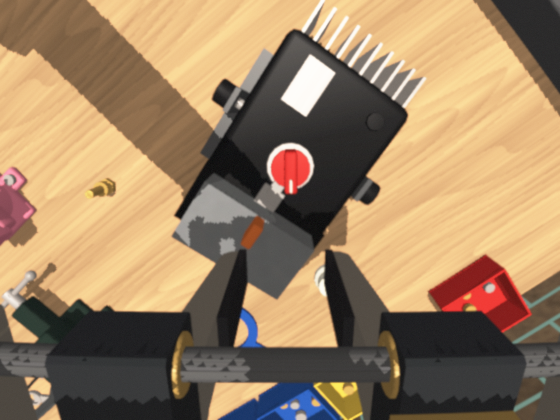

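```bash
python3 - <<'E'
import h; from h import *
import pickle
s=pickle.load(open("wrist1.pkl","rb"))
C=np.zeros((420,560,3)); C=pts(s,np.stack(np.meshgrid(np.arange(560),np.arange(420)),-1).reshape(-1,2)).reshape(420,560,3)
im=s["img"].astype(int)
red=(im[...,0]>120)&(im[...,1]<70)&(im[...,2]<70); red[:,:230]=0; red[:,350:]=0; red[220:]=0
Z=C[...,2]
disc=red|((Z>.158)&(Z<.2)); 
print("zhist",np.histogram(Z[red],bins=np.arange(.14,.21,.005)))
b=(Z>.186)&(Z<.205); b[:,:255]=0;b[:,325:]=0;b[205:]=0;b[:130]=0
rc=cv2.minAreaRect((C[b][:,:2]*1000).astype(np.float32)); print(b.sum(),rc,cv2.boxPoints(rc))
dm=(Z>.160)&(Z<.178);dm[:,:255]=0;dm[:,325:]=0;dm[205:]=0;dm[:130]=0
print(cv2.minEnclosingCircle((C[dm][:,:2]*1000).astype(np.float32)))
rr=red; print(cv2.minEnclosingCircle((C[rr&(Z<.178)][:,:2]*1000).astype(np.float32)))
t=(Z>.145)&(Z<.155)&(C[...,0]>.4)&(C[...,0]<.68)&(C[...,1]>.0)&(C[...,1]<.38)
print(cv2.minAreaRect((C[t][:,:2]*1000).astype(np.float32)))
t=(Z>.190)&(Z<.200)&(C[...,0]>.48)&(C[...,0]<.68)&(C[...,1]>.0)&(C[...,1]<.172)
rc=cv2.minAreaRect((C[t][:,:2]*1000).astype(np.float32)); print(rc,cv2.boxPoints(rc))
t=(Z>.212)&(Z<.23)&(C[...,0]>.48)&(C[...,0]<.68)&(C[...,1]>.0)&(C[...,1]<.172)
rc=cv2.minAreaRect((C[t][:,:2]*1000).astype(np.float32)); print(t.sum(),rc,cv2.boxPoints(rc))
h.SC=4
I=cv2.resize(s["img"][:,:,::-1],None,fx=4,fy=4,interpolation=cv2.INTER_CUBIC)
L=frame((.570,.118),-71.05)
loop(I,s,W(L,rect(-.230,.036,-.075,.075,.150)),(0,255,255))
loop(I,s,W(L,rect(-.030,.036,-.062,.062,.195)),(0,255,0))
loop(I,s,W(L,rect(-.03,-.006,-.005,.005,.223)),(255,0,0))
a=np.radians(34.4);c,d=np.cos(a),np.sin(a)
loop(I,s,W(L,np.array([[-.08,0,.195]])+[[x*c-y*d,x*d+y*c,0] for x,y in [(.02,.006),(-.02,.006),(-.02,-.006),(.02,-.006)]]),(255,255,0))
cv2.imwrite("pics/ov3.png",I[0:1200,640:1720][:, :][::2,::2])
E
```

```text
zhist (array([  0,   2,   0,   0,   0, 193,   0,   4,   8,   9, 353,   4,   8]), array([0.14 , 0.145, 0.15 , 0.155, 0.16 , 0.165, 0.17 , 0.175, 0.18 ,
       0.185, 0.19 , 0.195, 0.2  , 0.205]))
552 ((540.7509155273438, 198.4365692138672), (11.288442611694336, 40.280582427978516), 52.950721740722656) [[521.27594 206.06639]
 [553.4246  181.79726]
 [560.2259  190.80675]
 [528.0772  215.07588]]
((542.58154296875, 182.53988647460938), 35.55551528930664)
((539.93212890625, 191.9049072265625), 22.794710159301758)
((541.05615234375, 196.26950073242188), (150.6134033203125, 229.27439880371094), 18.949617385864258)
((566.8923950195312, 119.63685607910156), (124.8076400756836, 66.86312866210938), 19.142847061157227) [[496.97626 130.75604]
 [518.9023   67.59019]
 [636.80853 108.51767]
 [614.8825  171.68353]]
323 ((560.4011840820312, 139.9076690673828), (10.267803192138672, 22.93435287475586), 17.122943878173828) [[552.1186  149.35503]
 [558.87103 127.43724]
 [568.6838  130.46031]
 [561.93134 152.3781 ]]
```

View pics/ov3.png

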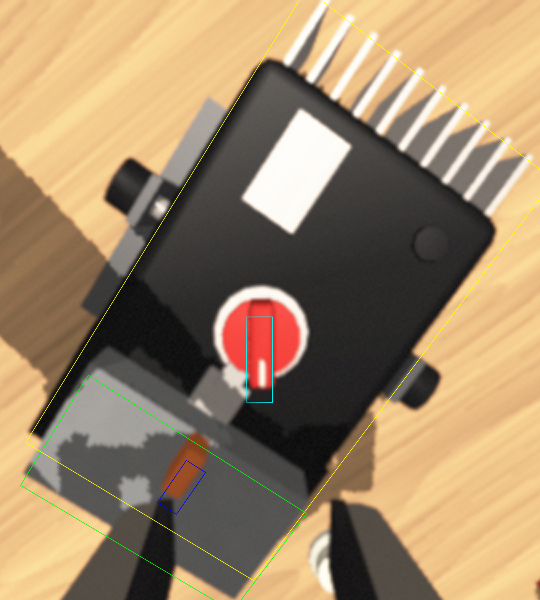

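```bash
python3 - <<'E'
from h import *
togo((.541,.198,.26)); togo((.541,.198,.174))
E
```

```text
t 2.85 tcp [0.5565 0.1802 0.3011] yang 53.29 tilt [ 2.7e-03 -6.0e-04 -1.0e+00] F [ 0.3  0.4 -0.2] g 0.452 J [  6.1   7.6  79.3  -0.1  93.  -47.1]
tool-frame mm [23.2  5.  41. ]
t 2.85 tcp [0.5565 0.1802 0.3011] yang 53.29 tilt [ 2.7e-03 -6.0e-04 -1.0e+00] F [ 0.3  0.4 -0.2] g 0.452 J [  6.1   7.6  79.3  -0.1  93.  -47.1]
tool-frame mm [ 23.4   4.9 127. ]
```

>>> {"fn": "play_rows", "kwargs": {
  "translation": [
    [12, 2.5, 20],
    [11, 2.5, 20],
    [0, 0, 20],
    [0, 0, 20],
    [0, 0, 0]
  ],
  "rot": [
    [0, 0, 0],
    [0, 0, 0],
    [0, 0, 0],
    [0, 0, 0],
    [0, 0, 0]
  ],
  "grip": [45, 45, 45, 45, 45]
}}

```text
time: 3.35
ee_pos: [0.5397, 0.2007, 0.2193]
eef_rot: [[-0.811, 0.585, 0.005], [0.585, 0.811, -0.0], [-0.004, 0.003, -1.0]]
wrist_force: [0.2, -0.2, -0.2]
gripper_width: 0.45
```

```bash
python3 - <<'E'
from h import *
togo((.541,.198,.174))
s=r.snapshot("wrist"); save(s,"wrist2")
E
```

```text
t 3.35 tcp [0.5397 0.2007 0.2193] yang 54.16 tilt [ 4.8e-03 -1.0e-04 -1.0e+00] F [ 0.2 -0.2 -0.2] g 0.45 J [  8.4   7.5  88.5  -0.   83.8 -45.8]
tool-frame mm [-2.5 -1.5 45.3]
```

View pics/wrist2.png

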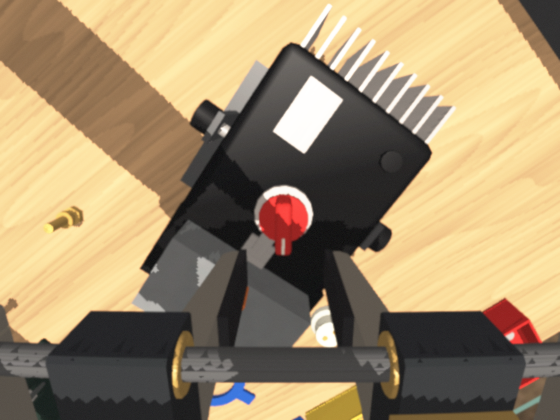

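The knob bar at (284,215) is centred between the fingers. I'll descend and pinch it.

>>> {"fn": "play_rows", "kwargs": {
  "translation": [
    [-1, -0.5, 15],
    [-1, -0.5, 15],
    [0, 0, 14],
    [0, 0, 2],
    [0, 0, 0],
    [0, 0, 0],
    [0, 0, 0],
    [0, 0, 0],
    [0, 0, 0]
  ],
  "rot": [
    [0, 0, 0],
    [0, 0, 0],
    [0, 0, 0],
    [0, 0, 0],
    [0, 0, 0],
    [0, 0, 0],
    [0, 0, 0],
    [0, 0, 0],
    [0, 0, 0]
  ],
  "grip": [45, 45, 45, 45, 10, 0, 0, 0, 0]
}}

```text
time: 4.3
ee_pos: [0.5449, 0.1992, 0.176]
eef_rot: [[-0.812, 0.584, 0.015], [0.584, 0.812, 0.001], [-0.011, 0.01, -1.0]]
wrist_force: [0.1, 0.1, 0.3]
gripper_width: 0.041
```

```bash
python3 - <<'E'
from h import *
togo((.541,.198,.174)); print(r.observe()["torque"])
E
```

```text
t 4.3 tcp [0.5449 0.1992 0.176 ] yang 54.29 tilt [ 0.0147  0.0014 -0.9999] F [0.1 0.1 0.3] g 0.041 J [  8.2   9.1  91.5  -0.   78.5 -46.1]
tool-frame mm [ 2.5 -3.3  2. ]
[-0.00731335  0.00448289  0.08196141]
```

```bash
python3 - <<'E'
from h import *
s=r.snapshot("wrist"); save(s,"wrist3",(180,120,400,360),2.5); st()
s=r.snapshot("scene"); save(s,"scene3",(270,80,410,220),4)
s=r.snapshot("top"); save(s,"top3",(75,150,235,275),4)
E
```

```text
t 4.35 tcp [0.5449 0.1992 0.1761] yang 54.29 tilt [ 0.0148  0.0014 -0.9999] F [-0.5  0.   0.1] g 0.003 J [  8.2   9.1  91.5  -0.   78.5 -46.1]
```

View pics/wrist3.png

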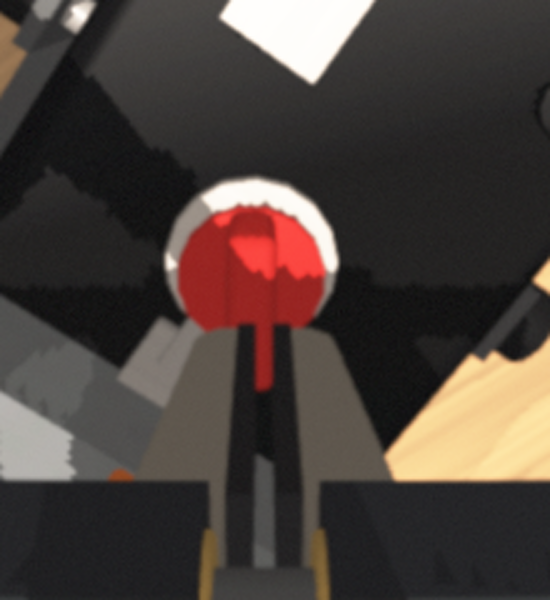

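View pics/scene3.png

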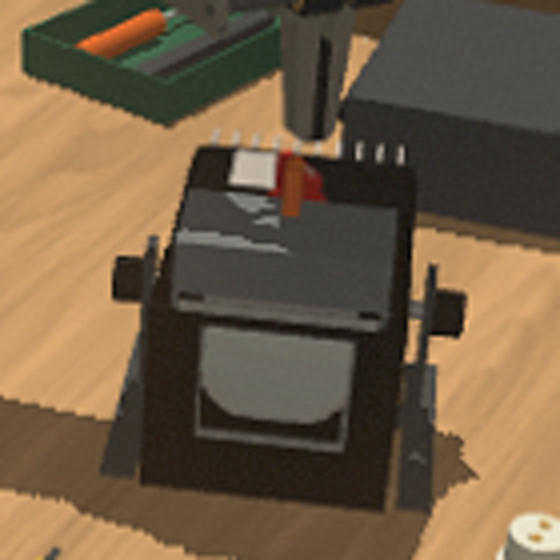

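```bash
python3 - <<'E'
from h import *
p,R=st()
for n in ["scene","top","wrist"]:
    s=r.snapshot(n); print(n,proj(s,[p,p-R[:,2]*.019,[.541,.198,.195]]).round(1))
    if n=="wrist":
        print(s["position"],R.T@(np.array(s["position"])-p))
        for uv in [(265,250),(285,250),(300,250),(290,262),(285,240),(285,222)]: print(uv,pts(s,uv).round(4), R.T@(pts(s,uv)[0]-p))
    else:
        print(pts(s,[(349,112),(345,105)]) if n=="scene" else "")
        if n=="top": save(s,"top4",(75,150,235,275),4)
E
```

```text
t 4.45 tcp [0.5448 0.1991 0.1758] yang 54.29 tilt [ 0.0143  0.0013 -0.9999] F [0.7 0.5 0.1] g 0.004 J [  8.2   9.1  91.6  -0.   78.5 -46.1]
scene [[345.5 127.5]
 [346.  120.5]
 [344.5 120.3]]
[[0.55172439 0.19467785 0.22132562]
 [0.54405221 0.18400815 0.24190541]]
top [[150.9 211.7]
 [148.1 211.3]
 [148.5 212.9]]

wrist [[285.7 241.6]
 [285.7 253.3]
 [280.7 250. ]]
[0.47660678 0.2457242  0.38164331] [ 8.03095489e-02 -8.64718789e-07 -2.06728536e-01]
(265, 250) [[0.5443 0.1824 0.1674]] [-0.00931057 -0.01386522  0.00839123]
(285, 250) [[0.5365 0.2042 0.2118]] [ 0.00922789 -0.00036547 -0.03611005]
(300, 250) [[0.5582 0.2014 0.1672]] [-0.00947176  0.00960708  0.00875755]
(290, 262) [[0.5373 0.2065 0.2283]] [ 0.00978831  0.00209088 -0.05254752]
(285, 240) [[0.5375 0.2037 0.1947]] [ 0.00835979 -0.00039507 -0.0190313 ]
(285, 222) [[0.5291 0.2097 0.1926]] [ 0.01866802 -0.0003871  -0.01701723]
```

View pics/top4.png

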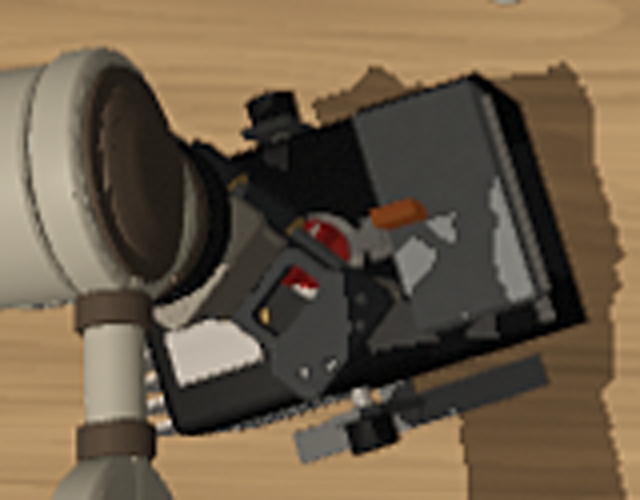

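```bash
python3 - <<'E'
from h import *
import pickle
s=pickle.load(open("scene0.pkl","rb"))
p=np.array([.2019,.5383,.1766]); y=np.array([.351,.936,0])
print(proj(s,[p,p+y*.046,p-y*.046, p+[0,0,.04]]).round(1))
I=s["img"][:,:,::-1].copy()
for q in proj(s,[p,p+y*.046,p-y*.046]): cv2.circle(I,tuple(np.round(q).astype(int)),1,(0,0,255),-1)
a=cv2.resize(I[0:70,240:340],None,fx=4,fy=4)
s=r.snapshot("scene"); I=s["img"][:,:,::-1].copy()
p,R=st()
for z,c in((0,(0,0,255)),(.019,(0,255,0)),(.04,(255,255,0))):
    q=proj(s,p-R[:,2]*z)[0]; cv2.circle(I,tuple(np.round(q).astype(int)),1,c,-1)
b=cv2.resize(I[60:160,290:400],None,fx=4,fy=4)
cv2.imwrite("pics/cmpA.png",a);cv2.imwrite("pics/cmpB.png",b)
for rr in range(100,135,3):
    print(rr,pts(s,[(340,rr),(346,rr),(350,rr)]).round(3).tolist())
E
```

```text
[[288.1  60.3]
 [298.8  57.4]
 [277.   63.4]
 [288.4  48.3]]
t 4.65 tcp [0.5446 0.1991 0.1755] yang 54.29 tilt [ 0.0137  0.0012 -0.9999] F [0.  0.3 0.5] g 0.003 J [  8.2   9.1  91.6  -0.   78.5 -46.1]
100 [[0.528, 0.19, 0.249], [0.547, 0.179, 0.257], [0.548, 0.203, 0.249]]
103 [[0.528, 0.192, 0.24], [0.547, 0.182, 0.248], [0.552, 0.195, 0.245]]
106 [[0.528, 0.192, 0.232], [0.545, 0.187, 0.238], [0.553, 0.195, 0.237]]
109 [[0.528, 0.195, 0.223], [0.546, 0.187, 0.231], [0.553, 0.196, 0.229]]
112 [[0.36, 0.623, -0.001], [0.546, 0.19, 0.222], [0.554, 0.196, 0.221]]
115 [[0.367, 0.607, -0.003], [0.548, 0.187, 0.216], [0.553, 0.2, 0.212]]
118 [[0.526, 0.204, 0.195], [0.507, 0.297, 0.151], [0.514, 0.307, 0.149]]
121 [[0.528, 0.202, 0.188], [0.546, 0.195, 0.196], [0.521, 0.29, 0.149]]
124 [[0.529, 0.2, 0.181], [0.551, 0.183, 0.194], [0.529, 0.271, 0.151]]
127 [[0.557, 0.132, 0.21], [0.552, 0.184, 0.186], [0.536, 0.253, 0.151]]
130 [[0.552, 0.146, 0.195], [0.564, 0.153, 0.195], [0.573, 0.156, 0.196]]
133 [[0.558, 0.131, 0.195], [0.571, 0.137, 0.196], [0.579, 0.141, 0.196]]
```

View pics/cmpA.png

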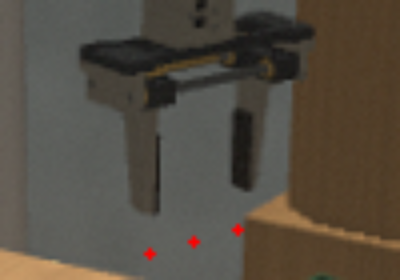

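View pics/cmpB.png

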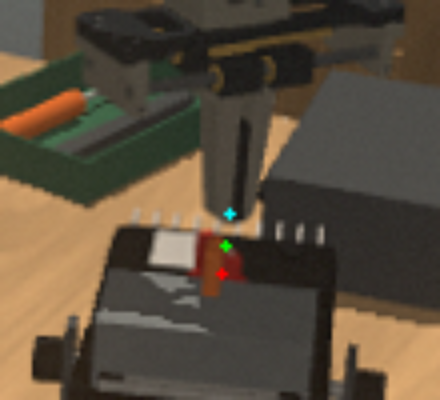

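The picture shows the real fingertips about 35 mm above the reported TCP: the red dot sits below the tips in both the start and current views, and the depth readings agree. The gripper therefore closed above the bar. I'll measure this tool-length error precisely.

```bash
python3 - <<'E'
from h import *
print(r.grip_depth)
s=r.snapshot("wrist"); p,R=st()
u,v=np.meshgrid(np.arange(225,345),np.arange(235,300)); uv=np.stack([u.ravel(),v.ravel()],1)
P=(pts(s,uv)-p)@R*1000
m=(P[:,2]<-25)&(abs(P[:,0])<25)
Q=P[m]; o=np.argsort(-Q[:,2])[:400:20]; print(Q[o].round(1)); print(Q.min(0),Q.max(0),np.percentile(Q[:,2],[99,98,95]))
s=r.snapshot("scene")
u,v=np.meshgrid(np.arange(320,375),np.arange(90,130)); uv=np.stack([u.ravel(),v.ravel()],1)
w=pts(s,uv); P=(w-p)@R*1000
m=(P[:,2]<-28)&(abs(P[:,0])<35)&(abs(P[:,1])<35); Q=P[m]; print(len(Q),np.sort(Q[:,2])[-15:].round(1),Q.min(0),Q.max(0))
E
```

```text
0.0187
t 4.7 tcp [0.5446 0.1991 0.1755] yang 54.29 tilt [ 0.0138  0.0013 -0.9999] F [ 0.9 -0.  -0.2] g 0.002 J [  8.2   9.1  91.6  -0.   78.5 -46.1]
[[  9.2   0.8 -36.6]
 [  9.3   7.1 -38.1]
 [  9.1  -8.7 -38.9]
 [  9.4   9.6 -39.6]
 [  9.7   2.8 -40.3]
 [ 10.    1.8 -41. ]
 [ 10.2  -0.8 -41.5]
 [  9.2   4.4 -41.9]
 [  8.9   9.  -42.4]
 [  9.7  -1.3 -42.9]
 [  9.4  -5.4 -43.7]
 [  9.2   8.4 -44.3]
 [  9.4   6.8 -44.8]
 [  9.6   4.8 -45.2]
 [ 10.3  -3.3 -45.7]
 [  9.4   9.8 -46.2]
 [  9.1  -9.3 -46.7]
 [ 10.4   1.7 -47.2]
 [  9.6   9.2 -47.7]
 [  9.3   9.2 -48.4]]
[  3.10158335 -16.8201244  -89.74307287] [ 11.21004334  16.89500282 -36.59315678] [-38.59186344 -39.71819127 -42.47066687]
387 [-41.6 -41.2 -41.  -40.9 -39.7 -39.6 -39.2 -39.1 -38.6 -38.3 -37.3 -37.3
 -37.  -36.7 -36.5] [ -15.13557784  -20.1505312  -106.90186487] [ 11.15625891  20.01019793 -36.53918829]
```

```bash
cat >> h.py <<'E'
TIP=0.036
from scipy.spatial.transform import Rotation as Ro
def Rdown(yang):
    a=np.radians(yang); y=np.array([np.cos(a),np.sin(a),0]); z=np.array([0,0,-1.]); return np.stack([np.cross(y,z),y,z],1)
def go(tip,yang):
    """tip target (true fingertip end) & yaw -> tool shifts; assumes TCP=tip+TIP*z"""
    p,R=st(); Rt=Rdown(yang); T=np.array(tip)+TIP*Rt[:,2]
    print("tip now",(p-TIP*R[:,2]).round(4),"shift",(R.T@(T-p)*1000).round(1),"rot",np.degrees(Ro.from_matrix(R.T@Rt).as_rotvec()).round(2))
E
python3 - <<'E'
from h import *
go((.541,.198,.174),53.2)
s=r.snapshot("wrist")
C=pts(s,np.stack(np.meshgrid(np.arange(560),np.arange(420)),-1).reshape(-1,2)).reshape(420,560,3)
Z=C[...,2]
b=(Z>.186)&(Z<.199); b[:,:240]=0;b[:,325:]=0;b[300:]=0;b[:180]=0
rc=cv2.minAreaRect((C[b][:,:2]*1000).astype(np.float32)); print(b.sum(),rc,cv2.boxPoints(rc)); v,u=np.nonzero(b); print(u.min(),u.max(),v.min(),v.max())
E
```

```text
t 4.75 tcp [0.5446 0.1991 0.1755] yang 54.29 tilt [ 0.0137  0.0013 -0.9999] F [ 0.  -0.5 -0.4] g 0.006 J [  8.2   9.1  91.6  -0.   78.5 -46.1]
tip now [0.5441 0.1991 0.2115] shift [ 2.7 -3.3 37.4] rot [0.52 0.59 1.09]
752 ((533.17529296875, 203.7816162109375), (11.832036972045898, 22.12490463256836), 53.890995025634766) [[520.7515  205.52144]
 [538.62616 192.48271]
 [545.59906 202.0418 ]
 [527.7244  215.08052]]
271 291 212 250
```

>>> {"fn": "play_rows", "kwargs": {
  "translation": [
    [1, -1, -5],
    [1, -1, 0],
    [0, 0, 0],
    [0, 0, 0]
  ],
  "rot": [
    [0.5, 0.6, 1.1],
    [0, 0, 0],
    [0, 0, 0],
    [0, 0, 0]
  ],
  "grip": [45, 45, 45, 45]
}}

```text
time: 5.2
ee_pos: [0.5416, 0.1986, 0.1811]
eef_rot: [[-0.8, 0.601, -0.001], [0.601, 0.8, 0.0], [0.001, -0.0, -1.0]]
wrist_force: [0.4, 0.6, -0.3]
gripper_width: 0.323
```

```bash
python3 - <<'E'
from h import *
go((.541,.198,.174),53.2)
s=r.snapshot("scene"); save(s,"scene5",(290,60,400,160),5)
E
```

```text
t 5.2 tcp [0.5416 0.1986 0.1811] yang 53.08 tilt [-8.e-04  4.e-04 -1.e+00] F [ 0.4  0.6 -0.3] g 0.323 J [  8.1   9.2  90.8   0.   80.  -45. ]
tip now [0.5417 0.1986 0.2171] shift [ 0.1 -0.9 43.1] rot [-0.01 -0.05 -0.12]
```

View pics/scene5.png

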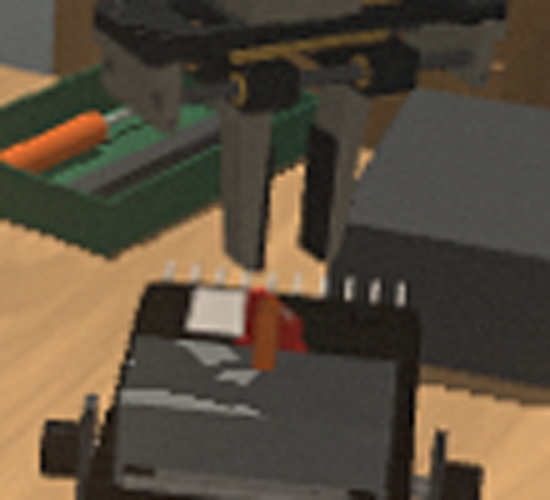

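Fingers are open above the bar at (285,265) in the crop. I'll descend the remaining 43 mm.

>>> {"fn": "play_rows", "kwargs": {
  "translation": [
    [0, 0, 12],
    [0, 0, 12],
    [0, 0, 12],
    [0, 0, 4],
    [0, 0, 0]
  ],
  "rot": [
    [0, 0, 0],
    [0, 0, 0],
    [0, 0, 0],
    [0, 0, 0],
    [0, 0, 0]
  ],
  "grip": [45, 45, 45, 45, 45]
}}

```text
time: 5.75
ee_pos: [0.5401, 0.1984, 0.1356]
eef_rot: [[-0.8, 0.601, -0.004], [0.601, 0.8, -0.0], [0.003, -0.003, -1.0]]
wrist_force: [-0.2, -1.0, -0.2]
gripper_width: 0.45
```

```bash
python3 - <<'E'
from h import *
go((.541,.198,.174),53.2)
E
```

```text
t 5.75 tcp [0.5401 0.1984 0.1356] yang 53.09 tilt [-4.1e-03 -1.0e-04 -1.0e+00] F [-0.2 -1.  -0.2] g 0.45 J [  8.1  11.3  93.8   0.   75.2 -45. ]
tip now [0.5403 0.1984 0.1716] shift [-0.9  0.2 -2.4] rot [-0.15 -0.19 -0.11]
```

>>> {"fn": "play_rows", "kwargs": {
  "translation": [
    [0, 0, -2],
    [0, 0, 0],
    [0, 0, 0],
    [0, 0, 0],
    [0, 0, 0],
    [0, 0, 0]
  ],
  "rot": [
    [0, 0, 0],
    [0, 0, 0],
    [0, 0, 0],
    [0, 0, 0],
    [0, 0, 0],
    [0, 0, 0]
  ],
  "grip": [30, 0, 0, 0, 0, 0]
}}

```text
time: 6.35
ee_pos: [0.5405, 0.1982, 0.1386]
eef_rot: [[-0.8, 0.601, -0.003], [0.601, 0.8, -0.001], [0.002, -0.002, -1.0]]
wrist_force: [0.1, 0.3, -1.0]
gripper_width: 0.128
```

```bash
python3 - <<'E'
from h import *
go((.541,.198,.174),53.2)
E
```

```text
t 6.35 tcp [0.5405 0.1982 0.1386] yang 53.09 tilt [-3.4e-03 -6.0e-04 -1.0e+00] F [ 0.1  0.3 -1. ] g 0.128 J [  8.1  11.1  93.6  -0.   75.5 -45. ]
tip now [0.5406 0.1982 0.1746] shift [-0.5  0.2  0.6] rot [-0.14 -0.13 -0.11]
```

The bar is held at 11.8 mm. Now I'll turn it clockwise.

>>> {"fn": "play_rows", "kwargs": {
  "translation": [
    [0, 0, 0],
    [0, 0, 0],
    [0, 0, 0],
    [0, 0, 0],
    [0, 0, 0],
    [0, 0, 0],
    [0, 0, 0],
    [0, 0, 0]
  ],
  "rot": [
    [0, 0, 8],
    [0, 0, 8],
    [0, 0, 8],
    [0, 0, 8],
    [0, 0, 8],
    [0, 0, 8],
    [0, 0, 8],
    [0, 0, 0]
  ],
  "grip": [0, 0, 0, 0, 0, 0, 0, 0]
}}

```text
time: 7.15
ee_pos: [0.5399, 0.1979, 0.1386]
eef_rot: [[0.088, 0.996, -0.004], [0.996, -0.088, -0.001], [-0.002, -0.004, -1.0]]
wrist_force: [-1.1, -0.1, -1.1]
gripper_width: 0.128
```

```bash
python3 - <<'E'
from h import *
go((.5405,.1982,.1746),53.2-68.75);print(r.observe()["torque"])
E
```

```text
t 7.15 tcp [0.5399 0.1979 0.1386] yang -5.07 tilt [-0.0043 -0.0013 -1.    ] F [-1.1 -0.1 -1.1] g 0.128 J [ 8.1 11.1 93.6 -0.  75.6 13.2]
tip now [0.5401 0.1979 0.1746] shift [ 0.4  0.5 -0. ] rot [-0.23  0.12 10.48]
[-0.09547431  0.01782676  0.06905449]
```

>>> {"fn": "play_rows", "kwargs": {
  "translation": [
    [0, 0, 0],
    [0, 0, 0],
    [0, 0, 0]
  ],
  "rot": [
    [0, 0, 5],
    [0, 0, 4],
    [0, 0, 2]
  ],
  "grip": [0, 0, 0]
}}

```text
time: 7.45
ee_pos: [0.5398, 0.1979, 0.1386]
eef_rot: [[0.272, 0.962, -0.004], [0.962, -0.272, -0.001], [-0.003, -0.004, -1.0]]
wrist_force: [0.0, -0.9, -0.4]
gripper_width: 0.125
```

```bash
python3 - <<'E'
from h import *
go((.5405,.1982,.1746),53.2-68.75);print(r.observe()["torque"])
E
```

```text
t 7.45 tcp [0.5398 0.1979 0.1386] yang -15.81 tilt [-0.0044 -0.0014 -1.    ] F [ 0.  -0.9 -0.4] g 0.125 J [ 8.1 11.1 93.6 -0.  75.6 23.9]
tip now [0.54   0.1979 0.1746] shift [ 0.5  0.6 -0. ] rot [-0.22  0.15 -0.26]
[-0.11472703 -0.00634178  0.16570935]
```

>>> {"fn": "play_rows", "kwargs": {
  "translation": [
    [0, 0, 0],
    [0, 0, 0]
  ],
  "rot": [
    [0, 0, 3],
    [0, 0, 0]
  ],
  "grip": [0, 0]
}}

```text
time: 7.65
ee_pos: [0.5397, 0.1978, 0.1386]
eef_rot: [[0.316, 0.949, -0.004], [0.949, -0.316, -0.002], [-0.003, -0.004, -1.0]]
wrist_force: [0.4, -0.2, -0.8]
gripper_width: 0.131
```

```bash
python3 - <<'E'
from h import *
st();print(r.observe()["torque"])
s=r.snapshot("wrist"); save(s,"wrist6")
s=r.snapshot("scene"); save(s,"scene6",(290,60,400,160),5)
E
```

```text
t 7.65 tcp [0.5397 0.1978 0.1386] yang -18.39 tilt [-0.0044 -0.002  -1.    ] F [ 0.4 -0.2 -0.8] g 0.131 J [ 8.1 11.1 93.6 -0.1 75.6 26.6]
[-0.11683022  0.10334598  0.6436583 ]
```

View pics/wrist6.png

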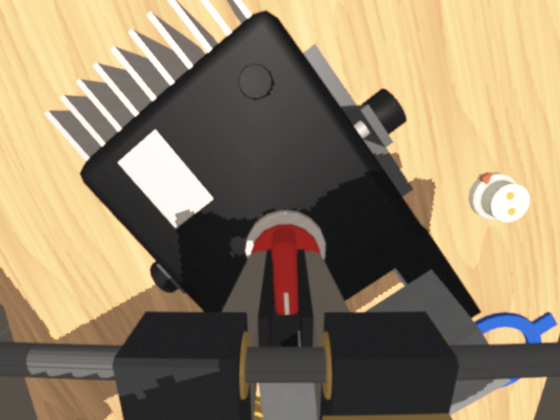

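View pics/scene6.png

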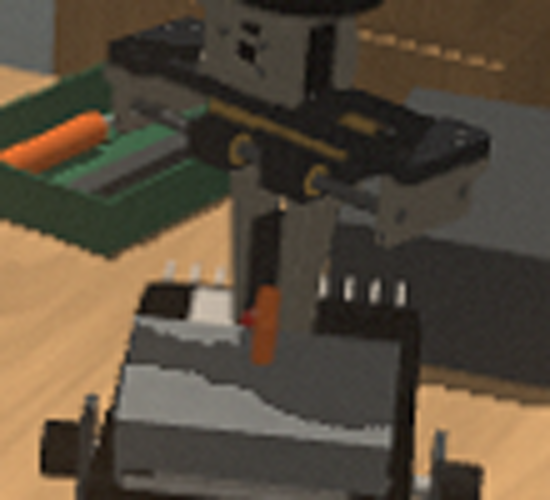

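The torque rose to 0.64 N m, so the knob is at its stop, and the flap has popped. Now let go and lift.

>>> {"fn": "play_rows", "kwargs": {
  "translation": [
    [0, 0, 0],
    [0, 0, 0],
    [0, 0, 0],
    [0, 0, 0],
    [0, 0, -20],
    [0, 0, -30],
    [0, 0, -40],
    [0, 0, -20],
    [0, 0, 0]
  ],
  "rot": [
    [0, 0, 0],
    [0, 0, 0],
    [0, 0, 0],
    [0, 0, 0],
    [0, 0, 0],
    [0, 0, 0],
    [0, 0, 0],
    [0, 0, 0],
    [0, 0, 0]
  ],
  "grip": [52, 52, 52, 52, 52, 52, 45, 45, 45]
}}

```text
time: 8.65
ee_pos: [0.5398, 0.1982, 0.2516]
eef_rot: [[0.314, 0.949, -0.006], [0.95, -0.314, -0.0], [-0.002, -0.006, -1.0]]
wrist_force: [-0.2, -0.3, -0.3]
gripper_width: 0.452
```

```bash
python3 - <<'E'
from h import *
L=frame((.5668,.1222),-71.05)
for f in (.3,.33): 
    a=np.radians(134.5)-f; print(W(L,[.036+.0774*np.cos(a),0,.154+.0774*np.sin(a)]))
st()
s=r.snapshot("wrist"); save(s,"wrist7")
C=pts(s,np.stack(np.meshgrid(np.arange(560),np.arange(420)),-1).reshape(-1,2)).reshape(420,560,3)
im=s["img"].astype(int)
o=(im[...,0]>110)&(im[...,1]>.25*im[...,0])&(im[...,1]<.6*im[...,0])&(im[...,2]<.35*im[...,0])&(C[...,2]>.18)&(C[...,2]<.27)
q=C[o]; print(o.sum(),q.mean(0),q.min(0),q.max(0)); v,u=np.nonzero(o); print(u.min(),u.max(),v.min(),v.max())
E
```

```text
[[0.56695815 0.12173939 0.22277199]]
[[0.56763324 0.11977323 0.22380628]]
t 8.65 tcp [0.5398 0.1982 0.2516] yang -18.28 tilt [-6.1e-03 -4.0e-04 -1.0e+00] F [-0.2 -0.3 -0.3] g 0.452 J [ 8.1  7.1 85.2  0.  88.  26.4]
203 [0.54185856 0.19888499 0.19145734] [0.52311531 0.185239   0.18003628] [0.55812371 0.21320199 0.19484728]
262 310 198 225
```

View pics/wrist7.png

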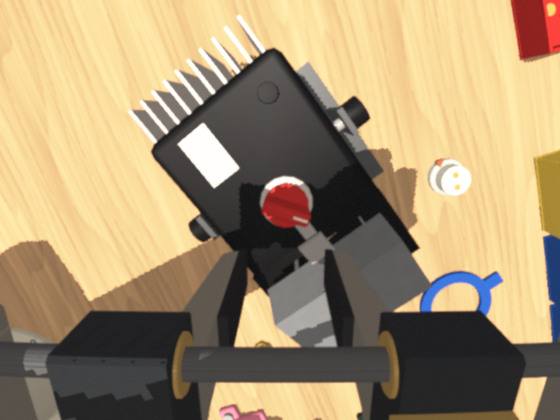

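```bash
python3 - <<'E'
from h import *
go((.5565,.150,.29),19)
s=r.snapshot("wrist")
C=pts(s,np.stack(np.meshgrid(np.arange(560),np.arange(420)),-1).reshape(-1,2)).reshape(420,560,3)
b=(C[...,2]>.187)&(C[...,2]<.199)&(abs(C[...,0]-.5405)<.03)&(abs(C[...,1]-.198)<.025)
print(b.sum(),cv2.minAreaRect((C[b][:,:2]*1000).astype(np.float32)))
E
```

```text
t 8.7 tcp [0.5393 0.1981 0.2502] yang -18.28 tilt [-7.9e-03 -7.0e-04 -1.0e+00] F [ 0.2  0.1 -0.2] g 0.453 J [ 8.1  7.2 85.3  0.  87.9 26.4]
tip now [0.5396 0.1982 0.2862] shift [-40.3  31.4  -3.9] rot [ -0.46   0.04 -37.28]
746 ((540.268310546875, 197.9229736328125), (12.627702713012695, 39.93825149536133), 53.79108810424805)
```

The bar is back at 53.8° (53.0–53.8° at rest), so the knob has sprung back. Next I'll move over the flap pull.

>>> {"fn": "play_rows", "kwargs": {
  "translation": [
    [0, 0, -2],
    [0, 0, -2],
    [0, 0, 0],
    [0, 0, 0],
    [0, 0, 0],
    [0, 0, 0]
  ],
  "rot": [
    [0, 0, -8],
    [0, 0, -8],
    [0, 0, -8],
    [0, 0, -8],
    [0, 0, -5],
    [0, 0, 0]
  ],
  "grip": [35, 35, 35, 35, 35, 35]
}}

```text
time: 9.35
ee_pos: [0.532, 0.1972, 0.238]
eef_rot: [[-0.345, 0.938, -0.032], [0.939, 0.345, -0.004], [0.008, -0.032, -0.999]]
wrist_force: [0.3, 0.1, 0.3]
gripper_width: 0.354
```

```bash
python3 - <<'E'
from h import *
go((.5565,.150,.29),19)
E
```

```text
t 9.35 tcp [0.532  0.1972 0.238 ] yang 20.19 tilt [-0.0323 -0.0037 -0.9995] F [0.3 0.1 0.3] g 0.354 J [  8.1   7.7  86.2   0.   88.  -12.1]
tip now [0.5332 0.1973 0.274 ] shift [-52.6   6.2 -16.6] rot [-1.81 -0.42  1.18]
```

>>> {"fn": "play_rows", "kwargs": {
  "translation": [
    [-20, 2, -12],
    [-20, 2, -12],
    [-12, 2, -8],
    [0, 0, -2]
  ],
  "rot": [
    [-0.9, -0.2, 0.6],
    [-0.9, -0.2, 0.6],
    [-0.3, 0, 0],
    [-0.3, 0, 0]
  ],
  "grip": [35, 35, 35, 35]
}}

```text
time: 9.75
ee_pos: [0.5531, 0.1491, 0.265]
eef_rot: [[-0.318, 0.948, -0.001], [0.948, 0.318, 0.003], [0.004, -0.0, -1.0]]
wrist_force: [-0.5, -0.4, -0.5]
gripper_width: 0.35
```

```bash
python3 - <<'E'
from h import *
go((.5565,.150,.29),19)
s=r.snapshot("wrist"); save(s,"wrist8",(140,120,420,330),2.8)
C=pts(s,np.stack(np.meshgrid(np.arange(560),np.arange(420)),-1).reshape(-1,2)).reshape(420,560,3)
im=s["img"].astype(int)
o=(im[...,0]>90)&(im[...,1]>.25*im[...,0])&(im[...,1]<.6*im[...,0])&(im[...,2]<.35*im[...,0])&(C[...,2]>.2)&(C[...,2]<.27)
q=C[o]; print(o.sum()); 
if o.sum(): print(q.mean(0),q.min(0),q.max(0)); v,u=np.nonzero(o); print(u.min(),u.max(),v.min(),v.max())
s=r.snapshot("scene"); save(s,"scene8",(290,60,400,160),5)
E
```

```text
t 9.75 tcp [0.5531 0.1491 0.265 ] yang 18.56 tilt [-0.0015  0.0034 -1.    ] F [-0.5 -0.4 -0.5] g 0.35 J [  2.9   6.3  84.7   0.2  89.1 -15.7]
tip now [0.5532 0.149  0.301 ] shift [-0.3  3.5 11. ] rot [-0.02 -0.21 -0.44]
505
[0.5654057  0.12446471 0.23113012] [0.55838791 0.10703564 0.21271096] [0.57448276 0.13592332 0.23918009]
285 296 237 280
```

View pics/wrist8.png

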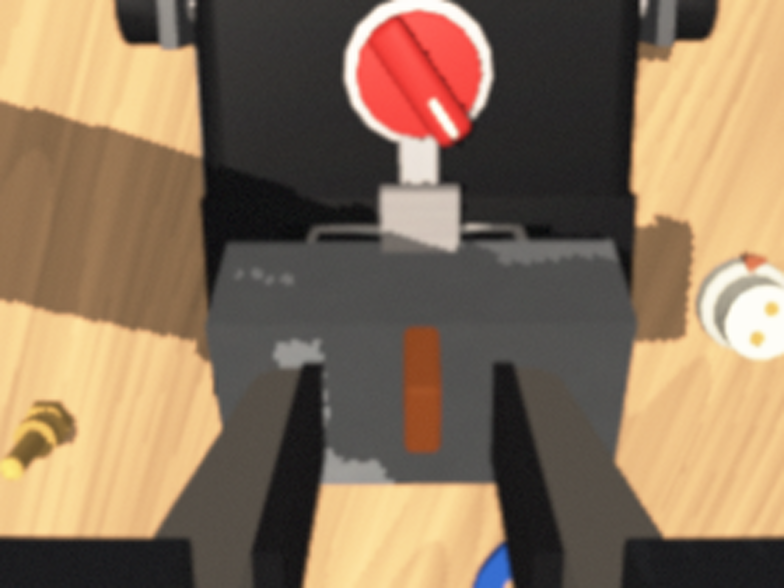

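View pics/scene8.png

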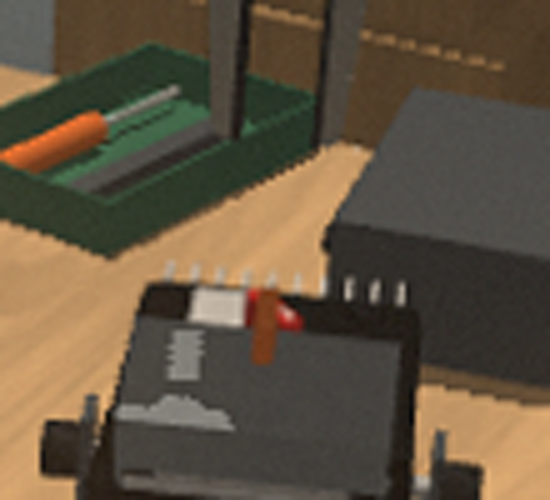

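The fin is at crop (422,390), between the fingers, and the flap is ajar. I'll go above it and then down onto it.

```bash
python3 - <<'E'
from h import *
go((.567,.122,.26),19);go((.567,.122,.222),19)
E
```

```text
t 9.85 tcp [0.5523 0.1503 0.2647] yang 18.66 tilt [-0.0022  0.0038 -1.    ] F [-0.4  0.8  1.3] g 0.351 J [  3.    6.2  84.7   0.2  89.1 -15.7]
tip now [0.5524 0.1502 0.3007] shift [-31.7   4.9  40.6] rot [-0.05 -0.25 -0.34]
t 9.85 tcp [0.5523 0.1503 0.2647] yang 18.66 tilt [-0.0022  0.0038 -1.    ] F [-0.4  0.8  1.3] g 0.351 J [  3.    6.2  84.7   0.2  89.1 -15.7]
tip now [0.5524 0.1502 0.3007] shift [-31.8   4.9  78.6] rot [-0.05 -0.25 -0.34]
```

>>> {"fn": "play_rows", "kwargs": {
  "translation": [
    [-16, 2.5, 12],
    [-16, 2.5, 15],
    [0, 0, 8],
    [0, 0, 0]
  ],
  "rot": [
    [0, 0, 0],
    [0, 0, 0],
    [0, 0, 0],
    [0, 0, 0]
  ],
  "grip": [35, 35, 35, 35]
}}

```text
time: 10.25
ee_pos: [0.5667, 0.1205, 0.2234]
eef_rot: [[-0.321, 0.947, -0.007], [0.947, 0.321, 0.004], [0.006, -0.005, -1.0]]
wrist_force: [-0.6, 0.3, 0.6]
gripper_width: 0.349
```

```bash
python3 - <<'E'
from h import *
go((.567,.122,.222),19)
E
```

```text
t 10.25 tcp [0.5667 0.1205 0.2234] yang 18.7 tilt [-0.0072  0.0042 -1.    ] F [-0.6  0.3  0.6] g 0.349 J [ -0.1   8.5  86.9   0.2  85.  -18.8]
tip now [0.5669 0.1203 0.2594] shift [ 1.1  1.  37.4] rot [-0.31 -0.36 -0.3 ]
```

>>> {"fn": "play_rows", "kwargs": {
  "translation": [
    [1, 1, 15],
    [0, 0, 14],
    [0, 0, 5],
    [0, 0, 0],
    [0, 0, 0],
    [0, 0, 0],
    [0, 0, 0]
  ],
  "rot": [
    [-0.3, -0.4, -0.3],
    [0, 0, 0],
    [0, 0, 0],
    [0, 0, 0],
    [0, 0, 0],
    [0, 0, 0],
    [0, 0, 0]
  ],
  "grip": [35, 35, 35, 0, 0, 0, 0]
}}

```text
time: 10.95
ee_pos: [0.5663, 0.122, 0.1873]
eef_rot: [[-0.326, 0.945, -0.003], [0.945, 0.326, -0.001], [0.0, -0.003, -1.0]]
wrist_force: [-1.2, -1.0, -3.1]
gripper_width: 0.106
```

```bash
python3 - <<'E'
from h import *
go((.567,.122,.222),19)
s=r.snapshot("wrist"); save(s,"wrist9",(140,120,420,330),2.8)
E
```

```text
t 10.95 tcp [0.5663 0.122  0.1873] yang 19.0 tilt [-2.6e-03 -8.0e-04 -1.0e+00] F [-1.2 -1.  -3.1] g 0.106 J [  0.2   9.4  89.9  -0.   80.8 -18.8]
tip now [0.5664 0.122  0.2233] shift [-0.2  0.7  1.3] rot [-0.16 -0.    0.  ]
```

View pics/wrist9.png

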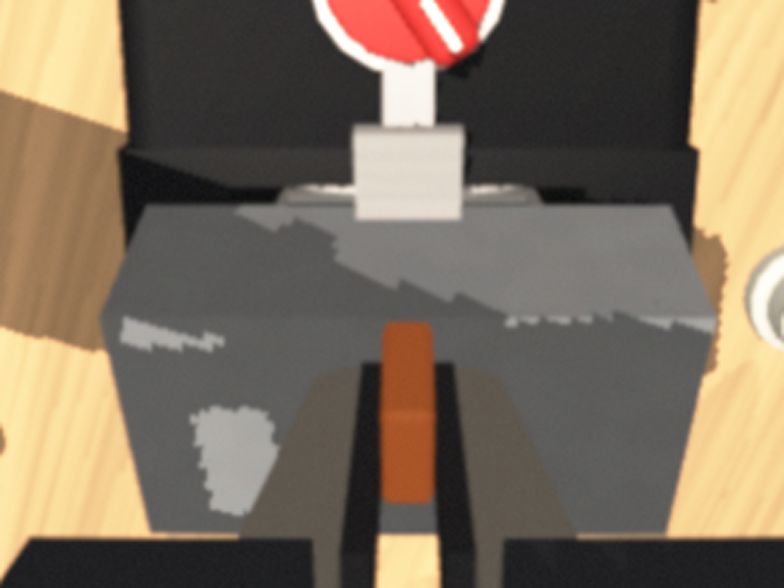

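>>> {"fn": "play_rows", "kwargs": {
  "translation": [
    [-8, 0, -3.5],
    [-8, 0, -3],
    [-8, 0, -2],
    [-8, 0, -1],
    [0, 0, 0]
  ],
  "rot": [
    [0, 0, 0],
    [0, 0, 0],
    [0, 0, 0],
    [0, 0, 0],
    [0, 0, 0]
  ],
  "grip": [0, 0, 0, 0, 0]
}}

```text
time: 11.5
ee_pos: [0.5767, 0.0917, 0.1958]
eef_rot: [[-0.326, 0.945, -0.006], [0.945, 0.326, 0.005], [0.007, -0.004, -1.0]]
wrist_force: [-1.2, 1.8, -4.0]
gripper_width: 0.104
```

```bash
cat >> h.py <<'E'
LAN=frame((.5668,.1222),-71.05)
def arc():
    p,R=st(); q=(p-TIP*R[:,2]-LAN[0])@LAN[1]-[.036,0,.154]; print("rel hinge",(q*1000).round(1),"rad",np.hypot(q[0],q[2]).round(4),"th",np.degrees(np.arctan2(q[2],q[0])).round(1),"phi",(np.radians(134.5)-np.arctan2(q[2],q[0])).round(2))
    return R
E
python3 - <<'E'
from h import *
arc()
E
```

```text
t 11.5 tcp [0.5767 0.0917 0.1958] yang 19.01 tilt [-0.0055  0.0051 -1.    ] F [-1.2  1.8 -4. ] g 0.104 J [ -3.    9.9  88.4   0.3  82.  -22. ]
rel hinge [-3.7 -0.5 77.8] rad 0.0778 th 92.7 phi 0.73
```

>>> {"fn": "play_rows", "kwargs": {
  "translation": [
    [-8, 0, 0],
    [-8, 0, 1],
    [-8, 0, 2],
    [-8, 0, 2.5],
    [-7, 0, 3.5],
    [-4, 0, 2],
    [0, 0, 0]
  ],
  "rot": [
    [0, 0, 0],
    [0, 0, 0],
    [0, 0, 0],
    [0, 0, 0],
    [0, 0, 0],
    [0, 0, 0],
    [0, 0, 0]
  ],
  "grip": [0, 0, 0, 0, 0, 0, 0]
}}

```text
time: 12.2
ee_pos: [0.5922, 0.0468, 0.1857]
eef_rot: [[-0.325, 0.946, -0.004], [0.946, 0.325, 0.005], [0.006, -0.002, -1.0]]
wrist_force: [-2.1, 2.4, -0.7]
gripper_width: 0.106
```

```bash
python3 - <<'E'
from h import *
arc()
s=r.snapshot("scene"); save(s,"scene10",(290,60,400,180),5)
E
```

```text
t 12.2 tcp [0.5922 0.0468 0.1857] yang 18.98 tilt [-0.0043  0.0048 -1.    ] F [-2.1  2.4 -0.7] g 0.106 J [ -7.3  11.7  87.4   0.2  81.1 -26.3]
rel hinge [43.8 -0.4 67.7] rad 0.0806 th 57.1 phi 1.35
```

View pics/scene10.png

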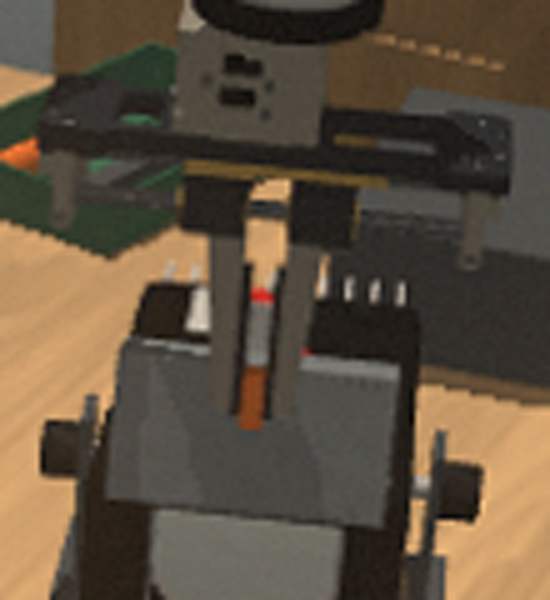

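>>> {"fn": "play_rows", "kwargs": {
  "translation": [
    [-5, 0, 5],
    [-5, 0, 6],
    [-2, 0, 3],
    [0, 0, 0],
    [0, 0, -2],
    [0, 0, -20],
    [0, 0, -30],
    [0, 0, -30],
    [0, 0, 0],
    [0, 0, 0],
    [0, 0, 0]
  ],
  "rot": [
    [0, 0, 0],
    [0, 0, 0],
    [0, 0, 0],
    [0, 0, 0],
    [0, 0, 0],
    [0, 0, 0],
    [0, 0, 0],
    [0, 0, 0],
    [0, 0, 0],
    [0, 0, 0],
    [0, 0, 0]
  ],
  "grip": [0, 0, 0, 25, 25, 25, 25, 25, 25, 25, 25]
}}

```text
time: 13.35
ee_pos: [0.599, 0.0321, 0.258]
eef_rot: [[-0.327, 0.945, 0.004], [0.945, 0.327, -0.005], [-0.006, 0.002, -1.0]]
wrist_force: [-0.5, -0.8, -0.6]
gripper_width: 0.253
```

```bash
python3 - <<'E'
from h import *
arc()
s=r.snapshot("scene"); save(s,"scene11",(270,60,410,190),4)
s=r.snapshot("top"); save(s,"top11",(75,150,235,275),4)
E
```

```text
t 13.35 tcp [0.599  0.0321 0.258 ] yang 19.11 tilt [ 0.004  -0.0053 -1.    ] F [-0.5 -0.8 -0.6] g 0.253 J [ -8.3  10.2  81.1  -0.3  88.4 -27.4]
rel hinge [ 59.5   1.1 140. ] rad 0.1521 th 67.0 phi 1.18
```

View pics/scene11.png

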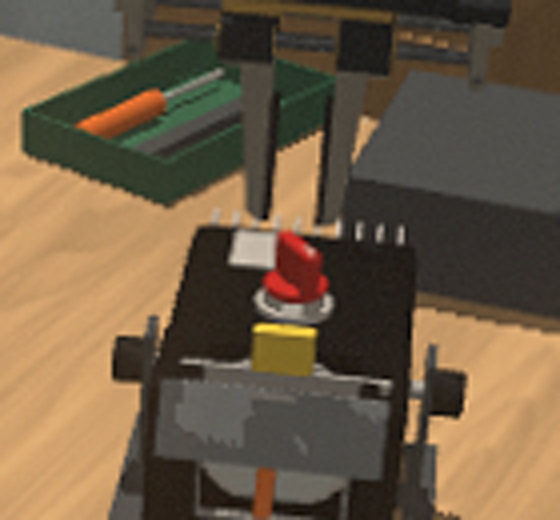

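The flap lies back: the yellow tab shows at crop (285,348) and the orange fin points down at the front. I'll turn to the tab's yaw and go above it.

>>> {"fn": "play_rows", "kwargs": {
  "translation": [
    [20, 0, -2],
    [20, 0, -2],
    [20, 0, -2],
    [0, 0, -2],
    [0, 0, -2],
    [0, 0, -2],
    [0, 0, -1],
    [0, 0, -1],
    [0, 0, -1],
    [0, 0, -1],
    [0, 0, -1],
    [0, 0, -1]
  ],
  "rot": [
    [0, 0, 8.5],
    [0, 0, 8.5],
    [0, 0, 8.5],
    [0, 0, 8.5],
    [0, 0, 8.5],
    [0, 0, 8.5],
    [0, 0, 8.5],
    [0, 0, 8.5],
    [0, 0, 8.5],
    [0, 0, 8.5],
    [0, 0, 3],
    [0, 0, 0]
  ],
  "grip": [35, 35, 35, 35, 35, 35, 35, 35, 35, 35, 35, 35]
}}

```text
time: 14.65
ee_pos: [0.5801, 0.0935, 0.2584]
eef_rot: [[0.942, 0.336, -0.024], [0.336, -0.942, -0.004], [-0.024, -0.004, -1.0]]
wrist_force: [0.8, -0.5, 0.7]
gripper_width: 0.356
```

```bash
python3 - <<'E'
from h import *
go((.5668,.1222,.28),-71.05)
s=r.snapshot("wrist"); save(s,"wrist12")
C=pts(s,np.stack(np.meshgrid(np.arange(560),np.arange(420)),-1).reshape(-1,2)).reshape(420,560,3)
im=s["img"].astype(int)
o=(im[...,0]>100)&(im[...,1]>.65*im[...,0])&(im[...,2]<.4*im[...,0])&(C[...,2]>.172)&(C[...,2]<.186)
print(o.sum(),np.median(C[o],0) if o.sum() else 0,cv2.minAreaRect((C[o][:,:2]*1000).astype(np.float32)) if o.sum() else 0)
q=(C-LAN[0])@LAN[1]; m=(abs(q[...,1])<.06)&(q[...,0]>.03)&(q[...,0]<.13)&(q[...,2]>.1)&(q[...,2]<.26)
Q=q[m]; print("flap pts",m.sum(),Q[:,2].max())
for x in np.arange(.03,.13,.01):
    k=Q[(Q[:,0]>=x)&(Q[:,0]<x+.01)]
    if len(k): print(x.round(2),len(k),np.percentile(k[:,2],[5,50,95]).round(3))
E
```

```text
t 14.65 tcp [0.5801 0.0935 0.2584] yang -70.36 tilt [-0.024  -0.004  -0.9997] F [ 0.8 -0.5  0.7] g 0.356 J [-2.4  9.9 81.4 -0.3 90.1 67.9]
tip now [0.5809 0.0936 0.2944] shift [ -2.5 -31.4  14.6] rot [-0.24  1.37  0.7 ]
284 [0.57469157 0.12489596 0.17650205] ((565.5020141601562, 122.40711212158203), (35.428653717041016, 11.692033767700195), 17.857051849365234)
flap pts 11073 0.19989918663206835
0.03 1223 [0.149 0.155 0.157]
0.04 1225 [0.137 0.145 0.155]
0.05 1201 [0.122 0.129 0.162]
0.06 1200 [0.123 0.126 0.131]
0.07 1210 [0.129 0.132 0.136]
0.08 1532 [0.135 0.139 0.188]
0.09 2133 [0.142 0.175 0.19 ]
0.1 1040 [0.158 0.17  0.197]
0.11 269 [0.141 0.154 0.198]
0.12 40 [0.129 0.134 0.139]
```

View pics/wrist12.png

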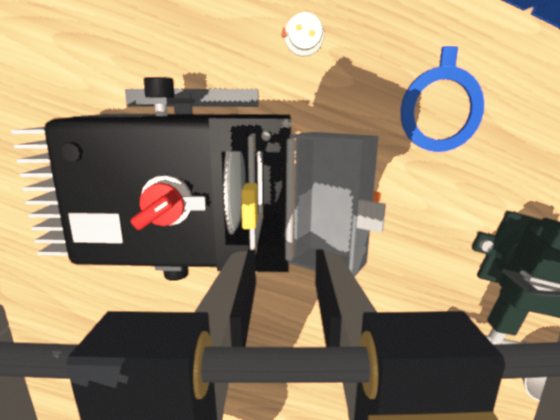

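The flap's edge stands 50 mm above the top (0.200 m), so it is fully back. The tab top at (250,207) measures 35×12 mm at z 0.177. I'll check clearance beside it, then descend.

```bash
python3 - <<'E'
from h import *
s=r.snapshot("wrist")
C=pts(s,np.stack(np.meshgrid(np.arange(560),np.arange(420)),-1).reshape(-1,2)).reshape(420,560,3)
q=(C-LAN[0])@LAN[1]
for x in np.arange(-.05,.05,.006):
    m=(abs(q[...,1])<.022)&(q[...,0]>x)&(q[...,0]<x+.006)&(q[...,2]>.02)&(q[...,2]<.22)
    if m.any(): print(round(x*1000),m.sum(),q[m][:,2].max().round(3),np.median(q[m][:,2]).round(3))
go((.5662,.1223,.20),-71.4)
E
```

```text
-50 288 0.164 0.149
-44 313 0.162 0.149
-38 287 0.151 0.149
-32 328 0.151 0.148
-26 360 0.147 0.137
-20 502 0.133 0.112
-8 332 0.179 0.176
-2 520 0.179 0.176
4 337 0.178 0.045
10 175 0.045 0.043
16 152 0.045 0.043
22 128 0.046 0.043
28 299 0.158 0.149
34 248 0.158 0.156
40 261 0.15 0.147
46 244 0.144 0.138
t 14.75 tcp [0.5802 0.0935 0.2587] yang -70.27 tilt [-0.0234 -0.004  -0.9997] F [ 0.7  0.4 -0.4] g 0.35 J [-2.4  9.9 81.4 -0.3 90.1 67.8]
tip now [0.5811 0.0936 0.2947] shift [ -1.3 -31.5  94.9] rot [-0.22  1.34  1.14]
```

Clear within ±25 mm. Moving over the tab.

>>> {"fn": "play_rows", "kwargs": {
  "translation": [
    [-1, -11, 15],
    [0, -11, 25],
    [0, -10, 25],
    [0, 0, 22],
    [0, 0, 0]
  ],
  "rot": [
    [0, 0.7, 0.6],
    [0, 0.6, 0.5],
    [0, 0, 0],
    [0, 0, 0],
    [0, 0, 0]
  ],
  "grip": [25, 25, 25, 25, 25]
}}

```text
time: 15.25
ee_pos: [0.5677, 0.1242, 0.1685]
eef_rot: [[0.946, 0.325, -0.001], [0.325, -0.946, 0.004], [0.001, -0.004, -1.0]]
wrist_force: [-1.1, -0.1, -0.8]
gripper_width: 0.251
```

```bash
python3 - <<'E'
from h import *
go((.5662,.1223,.156),-71.4)
s=r.snapshot("wrist"); save(s,"wrist13",(140,120,420,330),2.8)
E
```

```text
t 15.25 tcp [0.5677 0.1242 0.1685] yang -71.06 tilt [-5.0e-04  3.5e-03 -1.0e+00] F [-1.1 -0.1 -0.8] g 0.251 J [ 0.3 10.3 91.   0.2 78.7 71.3]
tip now [0.5678 0.1241 0.2045] shift [-2.1  1.5 48.5] rot [-0.2  -0.04  0.34]
```

View pics/wrist13.png

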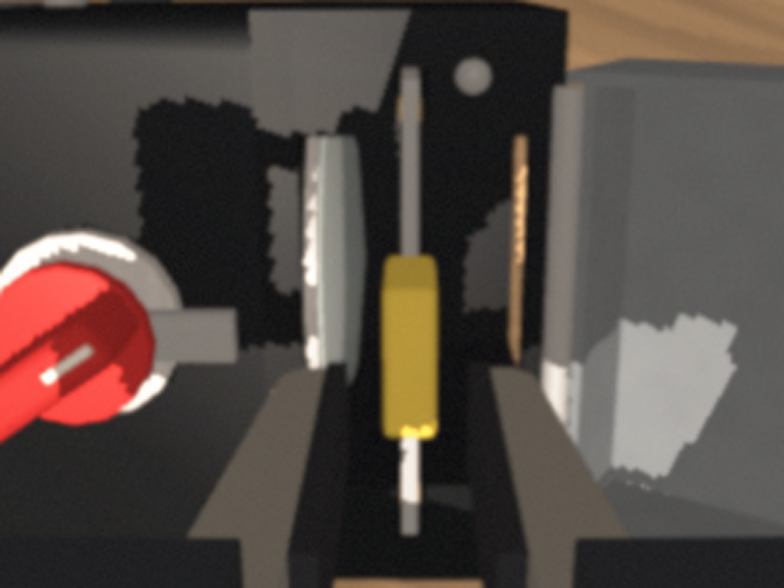

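>>> {"fn": "play_rows", "kwargs": {
  "translation": [
    [-1, 0.5, 15],
    [-1, 0.5, 15],
    [0, 0, 13],
    [0, 0, 4],
    [0, 0, 0]
  ],
  "rot": [
    [0, 0, 0],
    [0, 0, 0],
    [0, 0, 0],
    [0, 0, 0],
    [0, 0, 0]
  ],
  "grip": [25, 25, 25, 25, 25]
}}

```text
time: 15.8
ee_pos: [0.5699, 0.1221, 0.1231]
eef_rot: [[0.946, 0.325, 0.008], [0.325, -0.946, 0.004], [0.009, -0.001, -1.0]]
wrist_force: [-0.4, -0.2, -0.4]
gripper_width: 0.248
```

```bash
python3 - <<'E'
from h import *
go((.5662,.1223,.156),-71.4)
E
```

```text
t 15.8 tcp [0.5699 0.1221 0.1231] yang -71.05 tilt [ 0.0078  0.0036 -1.    ] F [-0.4 -0.2 -0.4] g 0.248 J [ 0.1 12.4 94.   0.2 73.2 71.1]
tip now [0.5696 0.1219 0.1591] shift [-3.5 -1.4  3. ] rot [-0.05 -0.49  0.35]
```

>>> {"fn": "play_rows", "kwargs": {
  "translation": [
    [-2, -1, 3],
    [-1, 0, 0],
    [0, 0, 0],
    [0, 0, 0],
    [0, 0, 0],
    [0, 0, 0]
  ],
  "rot": [
    [0, -0.5, 0.2],
    [0, 0, 0],
    [0, 0, 0],
    [0, 0, 0],
    [0, 0, 0],
    [0, 0, 0]
  ],
  "grip": [25, 25, 0, 0, 0, 0]
}}

```text
time: 16.4
ee_pos: [0.5674, 0.1221, 0.121]
eef_rot: [[0.947, 0.321, 0.001], [0.321, -0.947, 0.001], [0.001, -0.0, -1.0]]
wrist_force: [-0.2, 0.1, -2.0]
gripper_width: 0.125
```

```bash
python3 - <<'E'
from h import *
go((.5662,.1223,.156),-71.4)
E
```

```text
t 16.4 tcp [0.5674 0.1221 0.121 ] yang -71.26 tilt [ 1.e-03  6.e-04 -1.e+00] F [-0.2  0.1 -2. ] g 0.125 J [ 0.2 12.5 94.   0.  73.4 71.5]
tip now [0.5674 0.1221 0.157 ] shift [-1.1 -0.6  1. ] rot [-0.01 -0.06  0.14]
```

The tab is held. Lifting.

>>> {"fn": "play_rows", "kwargs": {
  "translation": [
    [0, 0, -8],
    [0, 0, -12],
    [0, 0, -15],
    [0, 0, -15],
    [0, 0, -10],
    [0, 0, 0]
  ],
  "rot": [
    [0, 0, 0],
    [0, 0, 0],
    [0, 0, 0],
    [0, 0, 0],
    [0, 0, 0],
    [0, 0, 0]
  ],
  "grip": [0, 0, 0, 0, 0, 0]
}}

```text
time: 17.0
ee_pos: [0.5686, 0.1221, 0.1885]
eef_rot: [[0.947, 0.321, 0.005], [0.321, -0.947, 0.001], [0.005, 0.001, -1.0]]
wrist_force: [0.7, -0.4, -2.0]
gripper_width: 0.13
```

```bash
python3 - <<'E'
from h import *
go((.5674,.1221,.307),-71.4)
E
```

```text
t 17.0 tcp [0.5686 0.1221 0.1885] yang -71.27 tilt [ 5.e-03  8.e-04 -1.e+00] F [ 0.7 -0.4 -2. ] g 0.13 J [ 0.2  9.3 89.9  0.  80.5 71.5]
tip now [0.5684 0.1221 0.2245] shift [ -0.7  -0.3 -82.5] rot [ 0.05 -0.29  0.13]
```

>>> {"fn": "play_rows", "kwargs": {
  "translation": [
    [-1, 0, -15],
    [0, 0, -20],
    [0, 0, -20],
    [0, 0, -20],
    [0, 0, -20],
    [0, 0, -20],
    [0, 0, -20],
    [0, 0, -15],
    [0, 0, 0]
  ],
  "rot": [
    [0, -0.3, 0],
    [0, 0, 0],
    [0, 0, 0],
    [0, 0, 0],
    [0, 0, 0],
    [0, 0, 0],
    [0, 0, 0],
    [0, 0, 0],
    [0, 0, 0]
  ],
  "grip": [0, 0, 0, 0, 0, 0, 0, 0, 0]
}}

```text
time: 17.9
ee_pos: [0.566, 0.1219, 0.3421]
eef_rot: [[0.947, 0.321, -0.004], [0.321, -0.947, -0.001], [-0.004, -0.001, -1.0]]
wrist_force: [0.3, 0.1, -1.5]
gripper_width: 0.129
```

```bash
python3 - <<'E'
from h import *
st()
s=r.snapshot("scene"); save(s,"scene14")
s=r.snapshot("top"); save(s,"top14"); import pickle; pickle.dump(s,open("top14.pkl","wb"))
E
```

```text
t 17.9 tcp [0.566  0.1219 0.3421] yang -71.27 tilt [-4.3e-03 -7.0e-04 -1.0e+00] F [ 0.3  0.1 -1.5] g 0.129 J [ 0.2  7.  75.4 -0.  97.9 71.5]
```

View pics/scene14.png

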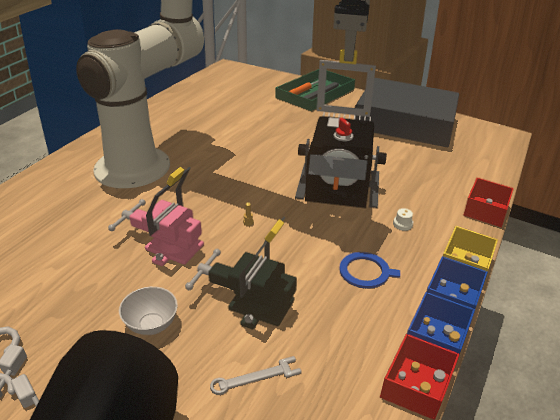

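View pics/top14.png

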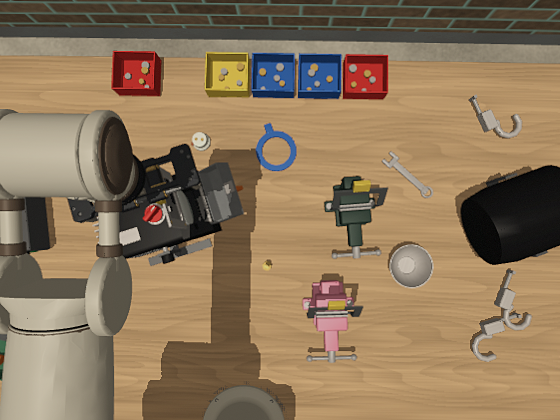

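The frame is out and hanging upright (scene (345,88)). I'll turn it parallel to the bent frame up here, then carry it across.

>>> {"fn": "play_rows", "kwargs": {
  "translation": [
    [0, 0, -1],
    [0, 0, -1],
    [0, 0, -1],
    [0, 0, -1],
    [0, 0, -1],
    [0, 0, -1],
    [0, 0, -1],
    [0, 0, -1],
    [0, 0, -1],
    [0, 0, -1]
  ],
  "rot": [
    [0, 0, -4],
    [0, 0, -8],
    [0, 0, -8],
    [0, 0, -8],
    [0, 0, -8],
    [0, 0, -8],
    [0, 0, -8],
    [0, 0, -8],
    [0, 0, -8],
    [0, 0, -6]
  ],
  "grip": [0, 0, 0, 0, 0, 0, 0, 0, 0, 0]
}}

```text
time: 19.0
ee_pos: [0.5581, 0.1218, 0.33]
eef_rot: [[-0.1, 0.994, -0.039], [0.995, 0.1, -0.001], [0.003, -0.039, -0.999]]
wrist_force: [0.3, -0.1, -2.3]
gripper_width: 0.125
```

```bash
python3 - <<'E'
from h import *
go((.5017,-.2765,.376),4.5)
E
```

```text
t 19.0 tcp [0.5581 0.1218 0.33  ] yang 5.74 tilt [-0.0394 -0.001  -0.9992] F [ 0.3 -0.1 -2.3] g 0.125 J [ 0.2  7.7 76.  -0.  98.6 -5.5]
tip now [0.5595 0.1218 0.366 ] shift [-390.6  -96.3   -7.3] rot [-2.25 -0.14  1.24]
```

>>> {"fn": "play_rows", "kwargs": {
  "translation": [
    [-10, -2, -3],
    [-20, -5, -2],
    [-25, -6, -1],
    [-25, -6, -1],
    [-25, -6, -1],
    [-25, -6, -1],
    [-25, -6, -1],
    [-25, -6, -1],
    [-25, -6, -1],
    [-25, -6, -1],
    [-25, -6, -1],
    [-15, -4, 0]
  ],
  "rot": [
    [-1, 0, 0.6],
    [-1, 0, 0.4],
    [-0.3, 0, 0],
    [0, 0, 0],
    [0, 0, 0],
    [0, 0, 0],
    [0, 0, 0],
    [0, 0, 0],
    [0, 0, 0],
    [0, 0, 0],
    [0, 0, 0],
    [0, 0, 0]
  ],
  "grip": [0, 0, 0, 0, 0, 0, 0, 0, 0, 0, 0, 0]
}}

```text
time: 20.2
ee_pos: [0.5012, -0.1661, 0.3314]
eef_rot: [[-0.045, 0.999, -0.011], [0.999, 0.045, 0.002], [0.003, -0.011, -1.0]]
wrist_force: [0.0, 0.4, -2.2]
gripper_width: 0.124
```

```bash
python3 - <<'E'
from h import *
go((.5017,-.2765,.376),4.5)
E
```

```text
t 20.2 tcp [ 0.5012 -0.1661  0.3314] yang 2.59 tilt [-0.0108  0.0025 -0.9999] F [ 0.   0.4 -2.2] g 0.124 J [-31.3  -0.4  84.3  -0.2  96.7 -33.9]
tip now [ 0.5016 -0.1662  0.3674] shift [-110.3   -4.6   -8.9] rot [-0.61 -0.18 -1.92]
```

>>> {"fn": "play_rows", "kwargs": {
  "translation": [
    [-20, 0, -3],
    [-25, 0, -3],
    [-25, 0, -2],
    [-20, 0, -1],
    [-12, 0, -1],
    [0, 0, 0],
    [0, 0, 0]
  ],
  "rot": [
    [-0.3, 0, -1],
    [-0.3, 0, -1],
    [0, 0, 0],
    [0, 0, 0],
    [0, 0, 0],
    [0, 0, 0],
    [0, 0, 0]
  ],
  "grip": [0, 0, 0, 0, 0, 0, 0]
}}

```text
time: 20.9
ee_pos: [0.5022, -0.2751, 0.3362]
eef_rot: [[-0.059, 0.998, -0.005], [0.998, 0.059, 0.006], [0.006, -0.005, -1.0]]
wrist_force: [-0.2, -0.2, -1.1]
gripper_width: 0.127
```

```bash
python3 - <<'E'
import h; from h import *
go((.5017,-.2765,.252),4.5)
s=r.snapshot("scene"); save(s,"scene15"); t=r.snapshot("top"); save(t,"top15",(270,100,480,300),3.5)
for n,p in(("scene",s),("top",t)):
    for l in("vise","gel_frame","frame_tab"):
        for o in r.cut_out(p,l): print(n,l,o["p"],o["position"],o["mask"].sum(),np.median(cloud(p,o["mask"]),0).round(3))
h.SC=4
I=cv2.resize(s["img"][:,:,::-1],None,fx=4,fy=4,interpolation=cv2.INTER_CUBIC)
p=np.array(r.observe()["ee_pos"]); F=(np.array([p[0],p[1],p[2]-.031]),frame((0,0),4.5)[1])
loop(I,s,W(F,rectyz(0,-.06,.06,-.06,.06)),(0,255,0))
V=frame((.5715,-.271),4.5)
loop(I,s,W(V,[[0,-.0375,.095],[0,.0375,.095]]),(0,0,255))
cv2.imwrite("pics/ov15.png",I[100*4:340*4,150*4:390*4][::2,::2])
E
```

```text
t 20.9 tcp [ 0.5022 -0.2751  0.3362] yang 3.39 tilt [-0.0052  0.0062 -1.    ] F [-0.2 -0.2 -1.1] g 0.127 J [-40.8   6.2  76.9   0.1  97.3 -44.2]
tip now [ 0.5024 -0.2753  0.3722] shift [ -2.2  -0.  120.2] rot [-0.27 -0.37 -1.11]
scene vise 0.78 [171.3, 223.3] 3720 [ 0.333 -0.231  0.074]
scene vise 0.58 [256.2, 283.4] 4841 [ 0.585 -0.286  0.067]
scene gel_frame 0.8 [203.0, 163.8] 1515 [ 0.504 -0.292  0.314]
scene frame_tab 0.87 [204.2, 158.6] 1473 [ 0.504 -0.291  0.318]
scene frame_tab 0.53 [256.8, 281.0] 4935 [ 0.584 -0.286  0.065]
top vise 0.97 [351.5, 203.3] 2377 [ 0.575 -0.264  0.094]
top vise 0.67 [313.0, 292.4] 260 [ 0.358 -0.178  0.014]
top vise 0.23 [392.1, 162.2] 148 [ 0.699 -0.382  0.008]
top gel_frame 0.59 [153.3, 214.9] 317 [0.543 0.189 0.17 ]
top gel_frame 0.57 [360.4, 232.9] 116 [ 0.502 -0.25   0.365]
top frame_tab 0.46 [371.7, 230.9] 78 [ 0.503 -0.25   0.367]
```

View pics/ov15.png

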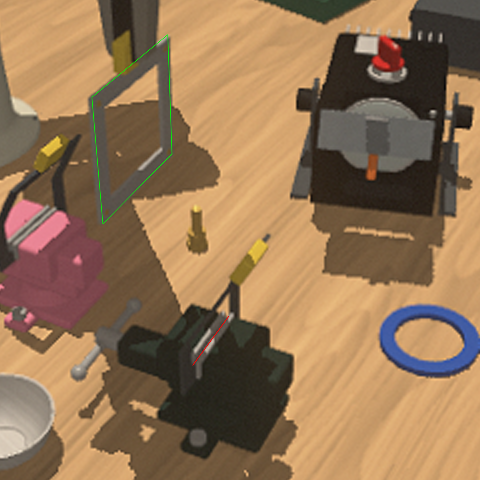

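View pics/top15.png

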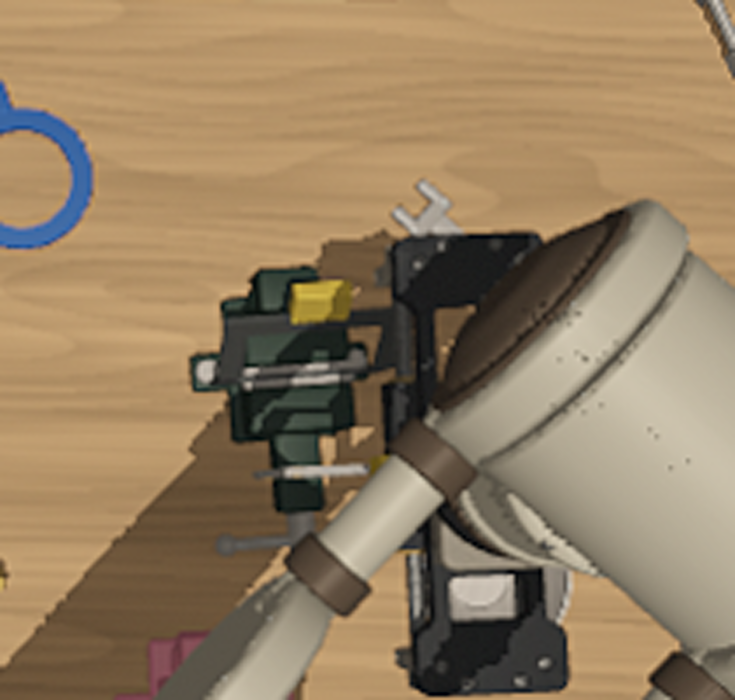

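The frame overlay fits at (135,130), and the dark vise is at (225,380). Descending straight down.

>>> {"fn": "play_rows", "kwargs": {
  "translation": [
    [-1, 0, 8],
    [-1, 0, 12],
    [0, 0, 15],
    [0, 0, 15],
    [0, 0, 15],
    [0, 0, 12],
    [0, 0, 6],
    [0, 0, 0]
  ],
  "rot": [
    [-0.3, -0.4, -0.6],
    [0, 0, -0.5],
    [0, 0, 0],
    [0, 0, 0],
    [0, 0, 0],
    [0, 0, 0],
    [0, 0, 0],
    [0, 0, 0]
  ],
  "grip": [0, 0, 0, 0, 0, 0, 0, 0]
}}

```text
time: 22.1
ee_pos: [0.5013, -0.2758, 0.2444]
eef_rot: [[-0.084, 0.996, -0.001], [0.996, 0.084, 0.001], [0.001, -0.001, -1.0]]
wrist_force: [1.0, -0.2, -1.8]
gripper_width: 0.124
```

```bash
python3 - <<'E'
import h; from h import *
go((.5017,-.2765,.252),4.5)
E
```

```text
t 22.1 tcp [ 0.5013 -0.2758  0.2444] yang 4.81 tilt [-1.5e-03  6.0e-04 -1.0e+00] F [ 1.  -0.2 -1.8] g 0.124 J [-40.9   6.6  86.6  -0.   86.9 -45.7]
tip now [ 0.5014 -0.2758  0.2804] shift [-0.8  0.4 28.4] rot [-0.08 -0.04  0.31]
```

>>> {"fn": "play_rows", "kwargs": {
  "translation": [
    [-1, 0, 8],
    [0, 0, 8],
    [0, 0, 7],
    [0, 0, 4],
    [0, 0, 0],
    [0, 0, 0],
    [0, 0, 0]
  ],
  "rot": [
    [0, 0, 0],
    [0, 0, 0],
    [0, 0, 0],
    [0, 0, 0],
    [0, 0, 0],
    [0, 0, 0],
    [0, 0, 0]
  ],
  "grip": [0, 0, 0, 0, 0, 0, 0]
}}

```text
time: 22.8
ee_pos: [0.5023, -0.2777, 0.2169]
eef_rot: [[-0.084, 0.996, 0.001], [0.996, 0.084, -0.002], [-0.002, 0.001, -1.0]]
wrist_force: [-0.6, -0.0, -1.2]
gripper_width: 0.128
```

```bash
python3 - <<'E'
import h; from h import *
go((.5017,-.2765,.252),4.5)
s=r.snapshot("scene"); t=r.snapshot("top"); save(t,"top16",(290,120,440,290),3.5)
V=frame((.5715,-.271),4.5)
for n,p in(("scene",s),):
    for l in("gel_frame","frame_tab"):
        for o in r.cut_out(p,l)[:2]:
            c=(cloud(p,o["mask"])-V[0]-[0,0,.095])@V[1]; c=c[(c[:,0]<-.02)&(c[:,0]>-.12)&(c[:,2]>-.0)]
            if len(c)>100:
                print(n,l,o["p"],len(c),c.min(0).round(3),c.max(0).round(3),np.median(c,0).round(3))
                k=c[c[:,2]<.15]; A=np.c_[k[:,1:],np.ones(len(k))]; print("plane x=ay+bz+c",np.linalg.lstsq(A,k[:,0],rcond=None)[0].round(3))
h.SC=4
I=cv2.resize(s["img"][:,:,::-1],None,fx=4,fy=4,interpolation=cv2.INTER_CUBIC)
p=np.array(r.observe()["ee_pos"]); F=(np.array([p[0],p[1],p[2]-.031]),frame((0,0),4.5)[1])
print("mid in jaw", (F[0]-V[0]-[0,0,.095])@V[1])
loop(I,s,W(F,rectyz(0,-.06,.06,-.06,.06)),(0,255,0))
cv2.imwrite("pics/ov16.png",I[100*4:340*4,150*4:390*4][::2,::2])
E
```

```text
t 22.8 tcp [ 0.5023 -0.2777  0.2169] yang 4.83 tilt [ 0.0011 -0.0017 -1.    ] F [-0.6 -0.  -1.2] g 0.128 J [-41.    7.4  88.8  -0.   83.7 -45.8]
tip now [ 0.5023 -0.2776  0.2529] shift [ 1.2 -0.5  0.9] rot [0.06 0.1  0.33]
scene gel_frame 0.69 1260 [-0.082 -0.066  0.029] [-0.054  0.059  0.182] [-0.068 -0.019  0.105]
plane x=ay+bz+c [ 0.002  0.009 -0.069]
scene frame_tab 0.71 864 [-0.107  0.337  0.   ] [-0.02   0.612  0.059] [-0.043  0.459  0.054]
plane x=ay+bz+c [-0.182  0.769 -0.001]
scene frame_tab 0.67 1217 [-0.074 -0.066  0.029] [-0.051  0.059  0.181] [-0.068 -0.02   0.105]
plane x=ay+bz+c [ 0.002  0.009 -0.069]
mid in jaw [-0.06947044 -0.00124782  0.09098904]
```

View pics/ov16.png

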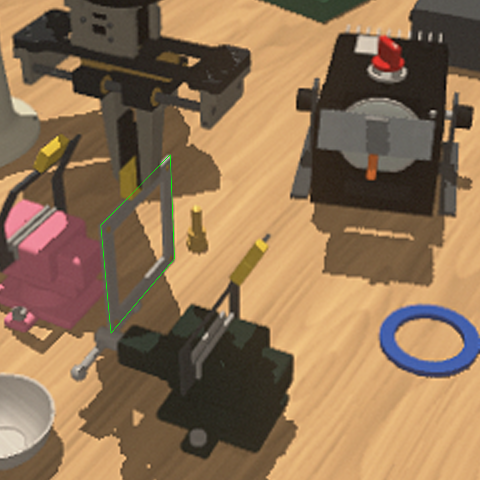

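View pics/top16.png

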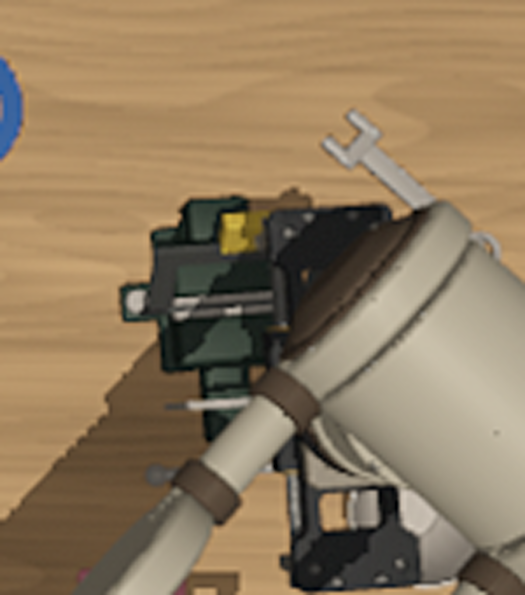

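```bash
python3 - <<'E'
from h import *
st(); print(np.round(r.observe()["joint_vel"],2)); print(r.hand_in())
E
```

```text
t 23.0 tcp [ 0.5023 -0.2777  0.217 ] yang 4.82 tilt [ 0.0013 -0.0018 -1.    ] F [-0.2  0.5 -1.6] g 0.128 J [-41.    7.4  88.8  -0.   83.7 -45.8]
[ 0.07  0.05  0.19  0.11  0.02 -0.04]
the job is handed in; nothing more can be done
None
```

I did all the steps and handed the job in at 23 s, still holding the straight gel frame beside the bent one in the dark vise. No verdict was reported.

- **Knob:** I turned the red knob clockwise until the torque rose sharply at its stop. I then let it go and measured its bar back at its rest angle.
- **Flap:** I swung it over by the orange pull. Its edge measured 50 mm above the lantern's flat top, which is fully back.
- **Final position:** The frame's plane is 69 mm from the clamping line, on the screw side. It is centred within about 3 mm, parallel and upright within about 1°. Its bottom edge is about 29 mm above the jaws, and it was clear of the vise and lantern in the pictures.
- **Bystanders:** I saw nothing shifted or touched in the pictures, but I did not measure the other bench items one by one.

One thing disagreed. The real fingertips sit about 36 mm short of the reported tool point, so my first close on the knob missed above the bar. I measured this in two cameras and corrected for it from then on.

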